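# Pack dried counting slides into the transport stand

### The arm

A 6-joint arm with a two-finger parallel gripper is mounted at the origin on a cart in front of the work surface, level with it; the furniture and walls round the work are solid. World frame = base frame: x ahead of the robot, y to its left, z up, the work surface at z = 0. Lengths are in mm, angles in rad, forces in N, time in s.
With the tool pointing down it reaches from about 300 to 825 mm from the base axis. Payload 5.4 kg.
Tool frame: the origin (TCP) lies at the very end of the fingers, on their centre line; the grasp point (between the pads) lies 19 mm behind it; z points along the fingers, y is the line along which they close (so a half turn about z gives the same grasp; the last joint's range is limited). The gripper opens to 92 mm and grips with 3 to 60 N. Pads are 20 mm wide; open, the fingers measure 128 mm over their backs; the gripper's body (75 mm by 189 mm) begins 69 mm behind the grasp point.
Start: joints at [-1.481, 0.158, 1.597, -0, 1.386, -0.21], TCP at [169.791, -549.343, 214.601] pointing down, gripper open.
Joint ranges: [-2.91, 2.91], [-0.94, 2.29], [0.18, 2.7], [-1.29, 4.43], [0.17, 2.64], [-3, 3]. Speed limits (rad/s): [2.57, 2.57, 3.14, 3.14, 3.14, 3.14].

### API

Orientations are given as a rotation vector (axis times angle).
In Python, from workcell import arm gives the robot as it stands.
- The arm moves only by the tool apply_moves, never from a script. Its argument "targets" is a list that holds one entry, the list of rows, each a list of 7 numbers: the turn, a rotation vector about the tool's x, y, z in rad, then the shift along the tool's x, y, z in mm, then the finger opening in mm, from 0 to 91.9. A call has exactly 5 rows; each row shifts and turns the commanded pose from where the row before left it, along the tool's axes as they then stand; what a row does not reach is not made up. A row lasts 1/8 s, in which the tool goes at most 62.5 mm and 10.7 degrees, less where a joint would pass 70% of its speed; a pose out of reach is approached as far as the arm can. A call is refused whole if a number of a shift passes 62.5 or a number of a turn 0.188, either way. A call with a gripper value outside its range is refused whole. The fingers move at their own pace and stop on an object; the grip force is fixed at half the most. Time passes only in rows, so rows that do not move let the fingers close, or fill a call up. It gives the time, the measured TCP pose, the force, the opening and the grip force at its end, in the units of the state.
- arm.get_obs(): the state, without advancing time (a new reading comes with each control period).
- arm.grab_frame(name): name is "side" or "top"; returns the picture (420x560x3 uint8, blue, green, red); there is no depth.
- arm.camera_params(name): a dict with "camera_matrix" (3x3 intrinsics, pixels), "k1" (the pictures are not rectified: a ray, as slopes to the right and down, at radius r is drawn at 1 + k1 r^2 times it, then the intrinsics apply), "rvec" (rotation vector, rad) and "tvec" (3), from world to camera coordinates, as OpenCV has them. Camera axes: x right, y down, z forward; pixel columns grow to the right and rows downward; lengths in mm; the calibration is good to about 2 mm. A picture is of the moment at which its call begins. camera_params takes no time and is no camera call.
- arm.finish_job(): hands the job in; it is judged then, once.
The state is a dict: "time": time; "joints": joint angles; "joint_vel": joint speeds; "joint_efforts": joint torques, N m; "ee_pos": TCP position; "tcp_rot": TCP orientation; "ft_force": force on the tool from outside, world axes, zero at the start; "wrist_torque": the same for the moment, N m; "width": opening from 0.0 (shut) to 1.0 (fully open); "finger_force": force on a finger pad.
Only numpy, scipy, OpenCV 4.12 (cv2) and the standard library are available. Lean on these libraries where they do the work, as an engineer would, in place of code of your own. Each camera call takes 0.05 s, during which the arm holds its last target. There are 200 camera calls.

### The job

The counting slides have dried in the lanes of the tray, where they lie flush, so that each can be gripped only once it has been slid partly out over the tray's edge. Turn the stand's lock collar to its open mark, stack every slide flat on the stand's bed, lengthwise between the guides and back to the back stop, and when all are in, turn the collar to its locked mark so that the keeper arm lies over the stack. Let go of everything, and leave the dropper bottle and the specimen cup where they are.

Things in the scene. Friction and masses are not known exactly. Their poses are not given: they have to be found in the camera images.
- tray_front (a point): Middle of the front edge of the fixed white tray's deck, 36 mm above the worktop; x runs to the back of the tray, y to its left. Deck 125 mm deep, 212 mm wide, with clear drops at front and back (skirt set back 12 mm).
- tray_lanes (a point): Centre of the tray's deck, axes as tray_front. Four lanes along x, 43 mm wide, open at front and back, centre lines at y = -76.5, -25.5, 25.5, 76.5 mm. The rails between them are 8 mm wide and 6 mm high: flush with the top of a slide.
- stand_bed (a point): Foot of the back stop, on the middle line of the fixed grey stand's bed, 36 mm above the worktop; x points from the bed to the stop, y left. The bed is 58 mm long (x -58 to 0) and 56 mm wide; in front of it is free air over a base plate 8 mm thick (x -65 to 65 mm, 90 mm wide), so the front 32 mm of a slide pushed back to the stop stick out.
- stand_guides (a point): 30 mm above stand_bed, same axes. Two side guides run from x = -40 mm to the stop, 46 mm apart inside, flared outward at the top, up to 31 mm above the bed; the stop is 26 mm high.
- collar (a joint): Angle (rad) of the black lock collar with the yellow keeper arm, on an upright axis behind the stop. 0: open, arm to the stand's right (-y), white pointer at the red mark. 1.57: locked, arm forward over the bed's middle, pointer at the green mark. Grows clockwise seen from above, stops at 0 and 1.62, light friction (0.05 N m), stays where left.
- collar_grip (a point): On the collar's axis, 30 mm behind the stop's face, 85 mm above the worktop. Round ribbed grip, 44 mm diameter, top 94 mm above the worktop. Under it, 68 to 74 mm up, is the keeper arm, 14 mm wide, its end 87 mm from the axis, along this point's -y (the point turns with the collar). Above 74 mm nothing else is near.
- eyepieces (a point): Fixed obstacle: the eyepieces of the microscope that stands behind and between tray and stand, 0.36 to 0.44 m above the worktop; they reach out to x = 0.565 m (y -0.09 to 0.03) and can be hit by an arm's wrist.
- dropper: Bystander: small brown dropper bottle, 33 mm wide, 102 mm tall, loose; origin at the centre of its underside.
- cup: Bystander: specimen cup with a red lid, 59 mm wide, 75 mm tall, loose; origin at the centre of its underside.
- slide_0_mid (a point): Blue counting slide with two white gridded squares, 90 x 40 x 6 mm, 30 to 65 g, both ends and faces alike; one of three or four (None from the start if absent). The point is its centre, x along its length, z through its thickness. It starts in the tray lane at y = -76.5 mm. In a lane its sides cannot be gripped; it slides freely along the lane.
- slide_1_mid (a point): Blue counting slide with two white gridded squares, 90 x 40 x 6 mm, 30 to 65 g, both ends and faces alike; one of three or four (None from the start if absent). The point is its centre, x along its length, z through its thickness. It starts in the tray lane at y = -25.5 mm. In a lane its sides cannot be gripped; it slides freely along the lane.
- slide_2_mid (a point): Blue counting slide with two white gridded squares, 90 x 40 x 6 mm, 30 to 65 g, both ends and faces alike; one of three or four (None from the start if absent). The point is its centre, x along its length, z through its thickness. It starts in the tray lane at y = 25.5 mm. In a lane its sides cannot be gripped; it slides freely along the lane.
- slide_3_mid (a point): Blue counting slide with two white gridded squares, 90 x 40 x 6 mm, 30 to 65 g, both ends and faces alike; one of three or four (None from the start if absent). The point is its centre, x along its length, z through its thickness. It starts in the tray lane at y = 76.5 mm. In a lane its sides cannot be gripped; it slides freely along the lane.
There are look-alikes about, which are no part of the job. Leave any purple look-alike of the part that bears slide_1_mid alone.

How it is judged (in metres and radians):
On the way, in this order (a step that is already met when the one before it is completed fails the run):
1. the collar has been turned to its open mark (value of joint collar below 0.2 rad), for 0.2 s.
2. with the collar still open, every slide lies stacked on the stand's bed (x of slide_0_mid in the frame of stand_bed between -0.055 and -0.042 m and y of slide_0_mid in the frame of stand_bed between -0.007 and 0.007 m and z of slide_0_mid in the frame of stand_bed between 0.001 and 0.026 m and angle between the z axis of each of slide_0_mid, slide_1_mid, slide_2_mid, slide_3_mid and the z axis of stand_bed, either way round below 0.1 rad and angle between the x axis of each of slide_0_mid, slide_1_mid, slide_2_mid, slide_3_mid and the x axis of stand_bed, either way round below 0.17 rad and x of slide_1_mid in the frame of stand_bed between -0.055 and -0.042 m and y of slide_1_mid in the frame of stand_bed between -0.007 and 0.007 m and z of slide_1_mid in the frame of stand_bed between 0.001 and 0.026 m and x of slide_2_mid in the frame of stand_bed between -0.055 and -0.042 m and y of slide_2_mid in the frame of stand_bed between -0.007 and 0.007 m and z of slide_2_mid in the frame of stand_bed between 0.001 and 0.026 m and x of slide_3_mid in the frame of stand_bed between -0.055 and -0.042 m and y of slide_3_mid in the frame of stand_bed between -0.007 and 0.007 m and z of slide_3_mid in the frame of stand_bed between 0.001 and 0.026 m and value of joint collar below 0.4 rad), for 0.2 s.
3. the collar has been turned to its locked mark (value of joint collar above 1.45 rad), for 0.2 s.
At the end, for the whole second after the job is handed in: every slide that is there lies flat (within 0.1 rad) on the bed or on another slide, lengthwise between the guides (within 7 mm of the middle line), its back end within 10 mm of the back stop, and the collar is at its locked mark (over 1.45 rad) (x of slide_0_mid in the frame of stand_bed between -0.055 and -0.042 m and y of slide_0_mid in the frame of stand_bed between -0.007 and 0.007 m and z of slide_0_mid in the frame of stand_bed between 0.001 and 0.026 m and angle between the z axis of each of slide_0_mid, slide_1_mid, slide_2_mid, slide_3_mid and the z axis of stand_bed, either way round below 0.1 rad and angle between the x axis of each of slide_0_mid, slide_1_mid, slide_2_mid, slide_3_mid and the x axis of stand_bed, either way round below 0.17 rad and x of slide_1_mid in the frame of stand_bed between -0.055 and -0.042 m and y of slide_1_mid in the frame of stand_bed between -0.007 and 0.007 m and z of slide_1_mid in the frame of stand_bed between 0.001 and 0.026 m and x of slide_2_mid in the frame of stand_bed between -0.055 and -0.042 m and y of slide_2_mid in the frame of stand_bed between -0.007 and 0.007 m and z of slide_2_mid in the frame of stand_bed between 0.001 and 0.026 m and x of slide_3_mid in the frame of stand_bed between -0.055 and -0.042 m and y of slide_3_mid in the frame of stand_bed between -0.007 and 0.007 m and z of slide_3_mid in the frame of stand_bed between 0.001 and 0.026 m and value of joint collar above 1.45 rad); the robot touches nothing.
It fails at once if the dropper bottle was pushed away or knocked over (distance of dropper from where it was at the start of the episode above 0.04 m or angle between dropper's own z axis and vertical above 0.5 rad).
It fails at once if the specimen cup was pushed away or knocked over (distance of cup from where it was at the start of the episode above 0.04 m or angle between cup's own z axis and vertical above 0.5 rad).
Of slide_0, slide_1, slide_2, slide_3 only 3 to 4 are there at a start; the rules pass over those that are not, and their reading is None.
At some moment in a run one of slide_0, slide_1, slide_2, slide_3 may be knocked a few centimetres aside while the robot is not near it.
Once in a run the grip may slacken for a moment while it holds something.
It also fails if it takes over 210 s, if anything falls off the work surface, if the arm or the gripper's body presses on something with over 40 N, if the wrist force passes 120 N, or if a joint passes its speed limit or range.

## Working session

There is one attempt and no reset: what is moved stays moved. The work goes in short steps, Python scripts to look and compute and a tool call to move; the robot and the scene stay as the last step left them, time stands still between calls to the robot, and variables do not carry over. Pictures are saved under pics/ and viewed, at most 14 in all, crops included, and the job is handed in when it is done.

Besides the shell and the picture viewer there is one more tool, called as name(argument=value, ...), one argument or row to a line, values as JSON. apply_moves: Moves the arm, as the interface text tells. Its arguments: {"type":"object","properties":{"targets":{"type":"array"}},"required":["targets"]}

```bash
ls; mkdir -p pics
python3 - <<'E'
from workcell import arm
import cv2
for n in("top","side"):
    cv2.imwrite(f"pics/{n}0.png",arm.grab_frame(n)); print(arm.camera_params(n))
print(arm.get_obs())
E
```

```text
pics
{'camera_matrix': array([[518.95236776,   0.        , 284.1133961 ],
       [  0.        , 518.95236776, 211.07171352],
       [  0.        ,   0.        ,   1.        ]]), 'k1': -0.07232596249303691, 'rvec': array([ 1.64899511, -2.06406415,  0.73254387]), 'tvec': array([ 162.92305638,  532.87880394, 1860.04112005])}
{'camera_matrix': array([[472.64922146,   0.        , 276.37462769],
       [  0.        , 472.64922146, 213.74042037],
       [  0.        ,   0.        ,   1.        ]]), 'k1': 0.015143984718200545, 'rvec': array([ 0.50767262, -2.4253154 ,  1.57219657]), 'tvec': array([ 494.88805451,  298.61698852, 1296.65876909])}
{'time': 0.1, 'joints': array([-1.48108613e+00,  1.58951777e-01,  1.59807842e+00,  2.20890136e-05,
        1.38619403e+00, -2.10085787e-01]), 'joint_vel': array([-1.20991613e-03, -9.00983176e-04, -1.70200948e-03,  7.98627865e-05,
        1.86232165e-03, -1.30752192e-04]), 'joint_efforts': array([ 1.40530219e-04, -3.86503422e+01, -3.22960281e+01,  7.03637023e-02,
        3.39636253e-02, -4.41485031e-05]), 'ee_pos': array([ 169.75622913, -548.79613101,  213.75057945]), 'tcp_rot': array([-3.10475570e+00, -4.68907532e-01, -1.88104480e-04]), 'ft_force': array([ 0.10749518, -0.90448676,  0.40663253]), 'wrist_torque': array([ 0.00780675, -0.00910442,  0.06302463]), 'finger_force': 0.0, 'width': 0.9981702823598234}
```

View pics/top0.png

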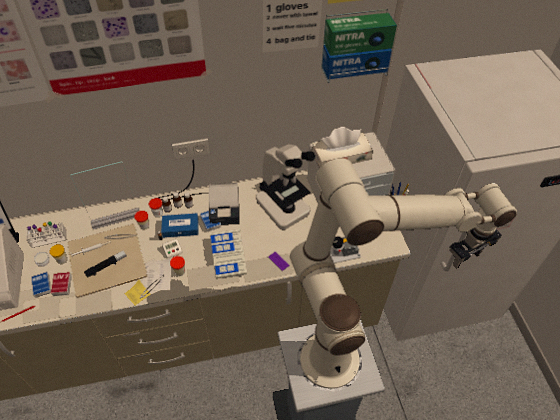

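View pics/side0.png

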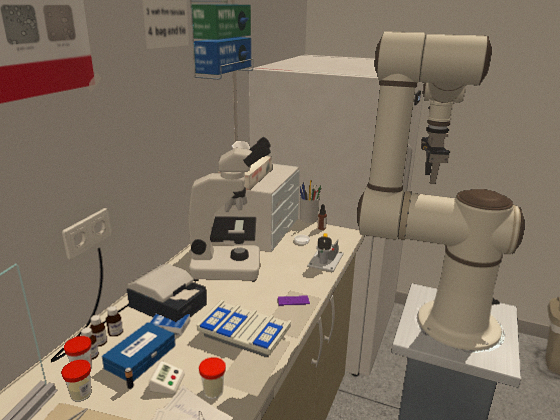

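Top: tray near (228,252), purple look-alike (278,260), cup (178,265), stand hidden by the arm near (345,245). Side: tray (245,327), stand (325,252), purple (293,300), cup (212,375), dropper (322,217). I'll write helpers and enlarge.

```bash
cat > h.py <<'E'
import numpy as np, cv2
from workcell import arm
from scipy.spatial.transform import Rotation as R
def P(n):
    c=arm.camera_params(n); return c["camera_matrix"],np.array([c["k1"],0,0,0,0.]),np.array(c["rvec"]),np.array(c["tvec"])
def proj(n,X):
    K,d,r,t=P(n); return cv2.projectPoints(np.float64(X).reshape(-1,1,3),r,t,K,d)[0].reshape(-1,2)
def ray(n,uv):
    K,d,r,t=P(n); u=cv2.undistortPoints(np.float64(uv).reshape(-1,1,2),K,d).reshape(-1,2)
    Rm=cv2.Rodrigues(r)[0]; return -Rm.T@t, np.c_[u,np.ones(len(u))]@Rm
def plane(n,uv,z):
    o,D=ray(n,uv); return o+D*((z-o[2])/D[:,2])[:,None]
def tri(a,b):
    (o1,d1),(o2,d2)=ray("top",a),ray("side",b); out=[]
    for p,q in zip(d1,d2):
        s=np.linalg.lstsq(np.c_[p,-q],o2-o1,rcond=None)[0]; out.append(np.r_[(o1+s[0]*p+o2+s[1]*q)/2,np.linalg.norm(o1+s[0]*p-o2-s[1]*q)])
    return np.array(out)
def shot(n,name,box,f=5,view=True):
    im=arm.grab_frame(n); x,y,w,h=box
    cv2.imwrite(f"pics/{name}.png",cv2.resize(im[y:y+h,x:x+w],None,fx=f,fy=f,interpolation=cv2.INTER_CUBIC)); return im
def st():
    o=arm.get_obs(); Rm=R.from_rotvec(o["tcp_rot"]).as_matrix()
    print("t",round(o["time"],2),"pos",o["ee_pos"].round(1),"x",Rm[:,0].round(3),"y",Rm[:,1].round(3),"z",Rm[:,2].round(3),"j",o["joints"].round(2),"w",round(o["width"]*91.9,1),"ff",round(o["finger_force"],1),"F",o["ft_force"].round(1)); return o,Rm
E
python3 - <<'E'
from h import *
a=cv2.imread("pics/top0.png"); b=cv2.imread("pics/side0.png")
c=lambda im,x,y,w,h,f:cv2.resize(im[y:y+h,x:x+w],None,fx=f,fy=f,interpolation=cv2.INTER_CUBIC)
A=c(a,200,225,100,60,8); B=c(b,190,290,130,70,6)
cv2.imwrite("pics/A.png",A); cv2.imwrite("pics/B.png",c(b,190,205,160,150,5)[:,:800][:600] if 0 else c(b,190,230,160,120,5))
# stuff by rough rays
for nm,n,uv,z in [("tray","top",(228,252),40),("traySide","side",(245,327),40),("stand","side",(325,255),30),("cup","top",(178,270),30),("cupS","side",(212,380),35),("drop","side",(322,222),30),("pur","top",(278,260),5),("purS","side",(293,300),5)]: print(nm,plane(n,[uv],z)[0].round())
E
```

```text
tray [509. 282.  40.]
traySide [497. 300.  40.]
stand [ 431. -160.   30.]
cup [474. 489.  30.]
cupS [484. 489.  35.]
drop [ 521. -402.   30.]
pur [451.  88.   5.]
purS [447.  91.   5.]
```

View pics/B.png

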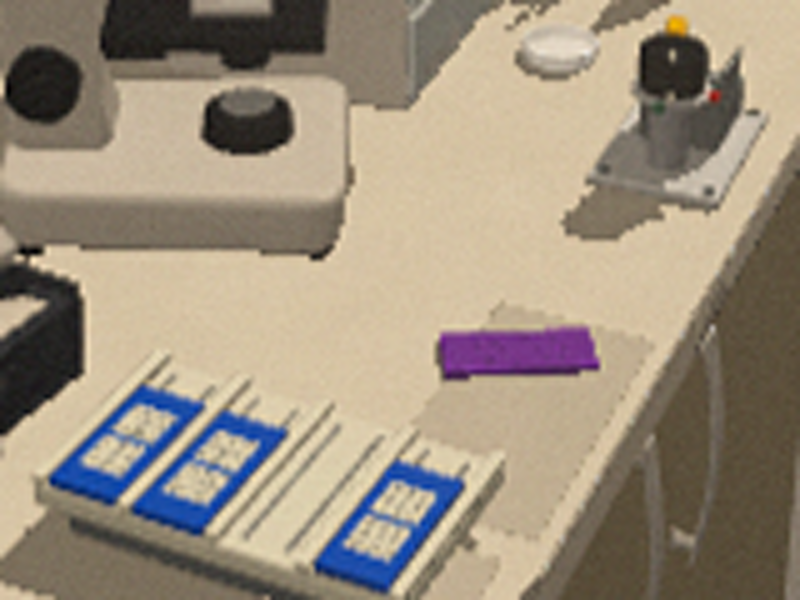

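View pics/A.png

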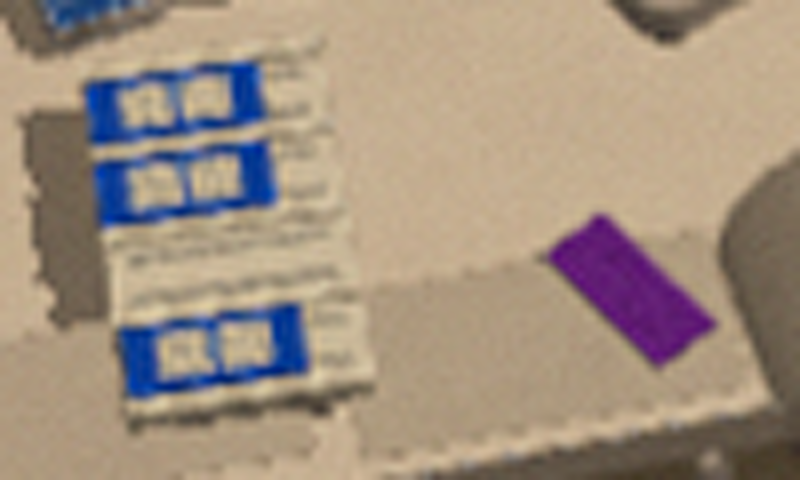

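Tray: three slides at its left (+y) end (crop A (175,100), (185,182), (215,348)), one lane empty at (230,265); loose purple piece at crop A (632,290) is the look-alike and not mine. Stand is at crop B (680,120), with its collar grip black, yellow arm tip at (678,25). Next I clear the arm from the top view to see the stand.

```bash
cat >> h.py <<'E'
def go(pos,yaw,w,n=None,cmd=None):
    """rows from measured pose (or cmd=(pos,Rm)) to TCP pos, tool down, tool y at world angle yaw (deg, mod 180)"""
    o,Rm=st(); p=o["ee_pos"]
    if cmd: p,Rm=cmd
    y0=np.degrees(np.arctan2(Rm[1,1],Rm[0,1])); d=(yaw-y0+90)%180-90
    a=np.radians(d); tz=-a  # tool z is down: turn about tool z by tz moves yaw by -tz
    k=max(int(np.ceil(abs(tz)/.186)),int(np.ceil(np.abs(np.array(pos)-p).max()/60)),1); k=n or k
    print("yaw now",round(y0,1),"turn",round(d,1),"rows",k)
    step=(np.array(pos)-p)/k
    for i in range(k):
        b=np.radians(y0)+a*i/k; yv=np.array([np.cos(b),np.sin(b),0]); zv=np.array([0,0,-1.]); xv=np.cross(yv,zv)
        s=[step@xv,step@yv,step@zv]; print([0,0,round(tz/k,4)]+[round(float(v),1) for v in s]+[w])
E
python3 - <<'E'
from h import *
print([ (n,ray(n,[(280,210)])[0].round()) for n in("top","side")])
go([400,100,300],np.degrees(0)-73,91.9)
E
```

```text
[('top', array([-675.,  352., 1786.])), ('side', array([  49., 1173.,  798.]))]
t 0.1 pos [ 169.8 -548.8  213.8] x [0.955 0.295 0.   ] y [ 0.295 -0.955 -0.002] z [-0.     0.002 -1.   ] j [-1.48  0.16  1.6   0.    1.39 -0.21] w 91.7 ff 0.0 F [ 0.1 -0.9  0.4]
yaw now -72.8 turn -0.2 rows 11
[0, 0, np.float64(0.0003), 37.4, -50.2, -7.8, 91.9]
[0, 0, np.float64(0.0003), 37.4, -50.2, -7.8, 91.9]
[0, 0, np.float64(0.0003), 37.4, -50.2, -7.8, 91.9]
[0, 0, np.float64(0.0003), 37.4, -50.2, -7.8, 91.9]
[0, 0, np.float64(0.0003), 37.4, -50.2, -7.8, 91.9]
[0, 0, np.float64(0.0003), 37.3, -50.2, -7.8, 91.9]
[0, 0, np.float64(0.0003), 37.3, -50.2, -7.8, 91.9]
[0, 0, np.float64(0.0003), 37.3, -50.2, -7.8, 91.9]
[0, 0, np.float64(0.0003), 37.3, -50.3, -7.8, 91.9]
[0, 0, np.float64(0.0003), 37.3, -50.3, -7.8, 91.9]
[0, 0, np.float64(0.0003), 37.3, -50.3, -7.8, 91.9]
```

apply_moves(
  targets=[
    [[0,0,0,37.4,-50.2,-7.8,91.9],[0,0,0,37.4,-50.2,-7.8,91.9],[0,0,0,37.4,-50.2,-7.8,91.9],[0,0,0,37.4,-50.2,-7.8,91.9],[0,0,0,37.4,-50.2,-7.8,91.9]],
  ],
)

```text
time: 0.72
ee_pos: [273.5, -255.0, 253.1]
tcp_rot: [-3.106, -0.468, -0.0]
ft_force: [0.7, -0.0, 0.5]
width: 0.996
finger_force: 0.0
```

apply_moves(
  targets=[
    [[0,0,0,37.4,-50.2,-7.8,91.9],[0,0,0,37.4,-50.2,-7.8,91.9],[0,0,0,37.4,-50.2,-7.8,91.9],[0,0,0,37.4,-50.2,-7.8,91.9],[0,0,0,37.4,-50.2,-7.8,91.9]],
  ],
)

```text
time: 1.35
ee_pos: [377.1, 37.4, 292.1]
tcp_rot: [3.106, 0.469, 0.001]
ft_force: [0.5, -0.2, 0.1]
width: 0.999
finger_force: 0.0
```

Run:
```python
from h import *
st()
im=shot("top","top1",(300,200,130,80),6); cv2.imwrite("pics/top1f.png",im)
b=shot("side","x",(0,0,10,10)); cv2.imwrite("pics/side1f.png",b)
a=cv2.imread("pics/top1.png"); c=cv2.resize(b[225:275,300:350],None,fx=8,fy=8,interpolation=cv2.INTER_CUBIC)
cv2.imwrite("pics/side1.png",c)
```

```text
t 1.35 pos [377.1  37.4 292.1] x [0.955 0.295 0.001] y [ 0.295 -0.955  0.001] z [ 0.001 -0.    -1.   ] j [-0.22 -0.43  1.98 -0.    1.6   1.05] w 91.8 ff 0.0 F [ 0.5 -0.2  0.1]
```

View pics/top1.png

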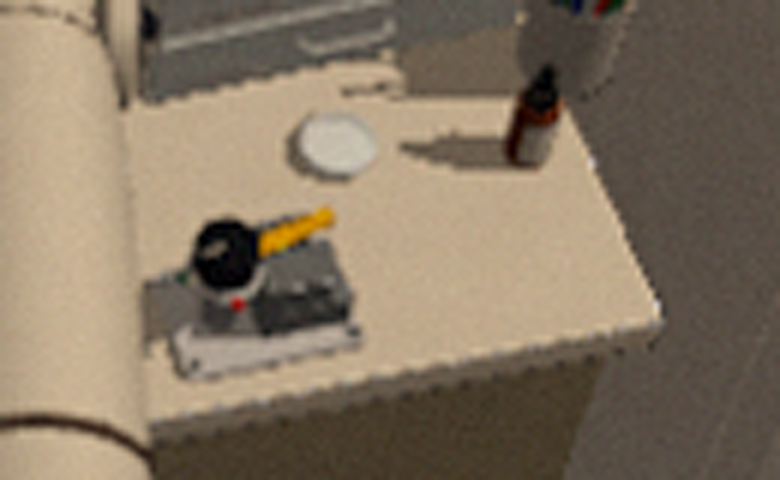

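View pics/side1.png

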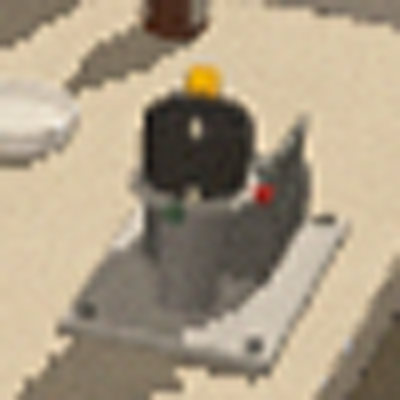

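Top crop: collar grip at (226,255), arm tip (330,215), red mark (237,304), plate front edge (185,375)-(360,345), dropper (530,125) at back right. Side crop: grip (197,145), green mark (175,212), red mark (264,193), plate corners (65,330),(265,370),(345,225). The keeper is therefore close to locked, the bed is on the −y side, and stand x is about +Y.

```bash
cat >> h.py <<'E'
BLUE=((95,120,60),(130,255,255))
def mask(im,lo,hi): return cv2.inRange(cv2.cvtColor(im,cv2.COLOR_BGR2HSV),lo,hi)
def slides(n,im,z=42,box=None):
    """min-area rectangles of blue pieces; -> centre, length axis deg, sizes on plane z"""
    s=6; big=cv2.resize(im,None,fx=s,fy=s,interpolation=cv2.INTER_CUBIC); m=mask(big,*BLUE)
    m=cv2.morphologyEx(m,cv2.MORPH_CLOSE,np.ones((19,19),np.uint8)); out=[]
    for c in cv2.findContours(m,cv2.RETR_EXTERNAL,cv2.CHAIN_APPROX_NONE)[0]:
        if cv2.contourArea(c)<3000: continue
        uv=(c.reshape(-1,2)+.5)/s-.5; X=plane(n,uv,z)[:,:2]
        r=cv2.minAreaRect(np.float32(X)); b=cv2.boxPoints(r); e1,e2=b[1]-b[0],b[2]-b[1]; e=e1 if np.linalg.norm(e1)>np.linalg.norm(e2) else e2
        L=sorted(r[1]); 
        if 60<L[1]<125 and 25<L[0]<60: out.append((np.round(r[0],1),round(float(np.degrees(np.arctan2(e[1],e[0]))%180),1),np.round(L,1)))
    return out
E
python3 - <<'E'
from h import *
T=cv2.imread("pics/top1f.png");S=cv2.imread("pics/side1f.png");T0=cv2.imread("pics/top0.png")
for n,im in(("top",T0),("side",S)):
    for r in slides(n,im): print(n,*r)
f=lambda l,x,y,k:[((u+.5)/k-.5+x,(v+.5)/k-.5+y) for u,v in l]
print("plate side",plane("side",f([(65,328),(265,368),(347,225)],300,225,8),8).round(1).tolist())
print("plate top",plane("top",f([(182,375),(360,346)],300,200,6),8).round(1).tolist())
print("grip",tri(f([(226,255)],300,200,6),f([(197,145)],300,225,8)).round(1))
print("tip",tri(f([(332,215)],300,200,6),f([(204,82)],300,225,8)).round(1))
print("red",tri(f([(237,304)],300,200,6),f([(264,193)],300,225,8)).round(1))
print("bolts top",plane("top",f([(195,363),(352,331)],300,200,6),8).round(1).tolist(),"side",plane("side",f([(87,311),(253,345),(325,220)],300,225,8),8).round(1).tolist())
E
```

```text
top [ 521.  1023.9] 9.4 [59.9 85.5]
top [433.4 301.7] 87.8 [40.9 88.5]
top [695.1 331.1] 11.3 [58.7 87.8]
side [432.  305.4] 88.0 [40.7 94.5]
plate side [[472.4, -106.8, 8.0], [388.3, -110.4, 8.0], [390.8, -239.5, 8.0]]
plate top [[393.2, -115.1, 8.0], [389.1, -240.8, 8.0]]
grip [[ 434.6 -151.5   79.8    0.9]]
tip [[ 458.7 -235.9   65.6    3.2]]
red [[ 405.2 -152.    63.9    0.7]]
bolts top [[400.5, -126.5, 8.0], [402.1, -239.3, 8.0]] side [[468.7, -123.5, 8.0], [398.0, -125.8, 8.0], [400.7, -239.9, 8.0]]
```

```bash
sed -i 's/np.ones((19,19)/np.ones((9,9)/' h.py
python3 - <<'E'
from h import *
T=cv2.imread("pics/top1f.png");S=cv2.imread("pics/side1f.png");T0=cv2.imread("pics/top0.png")
for n,im in(("top",T0),("side",S)):
    for r in slides(n,im): 
        if 200<r[0][1]<400: print(n,*r)
def blob(im,x,y,w,h,lo,hi):
    m=mask(cv2.resize(im[y:y+h,x:x+w],None,fx=8,fy=8,interpolation=cv2.INTER_CUBIC),lo,hi)
    k,l,s,c=cv2.connectedComponentsWithStats(m); i=1+s[1:,4].argmax(); b=s[i]; return [(b[0]+b[2]/2)/8-.5+x,(b[1]+b[3]/2)/8-.5+y],b[2:4]/8,(c[i]/8-.5+[x,y])
a=blob(T,326,230,24,24,(0,0,0),(180,255,45)); b=blob(S,312,232,24,22,(0,0,0),(180,255,55)); print(a,b,tri([a[0]],[b[0]]).round(1), tri([a[2]],[b[2]]).round(1))
go([434.5,-150.5,160],-73,91.9)
E
```

```text
top [433.4 301.7] 87.8 [40.9 88.5]
side [432.  305.4] 88.0 [40.7 94.5]
side [678.8 347.6] 101.2 [59.5 60.3]
side [533.4 304.2] 87.8 [41.2 94.5]
side [584.2 301.6] 87.9 [40.4 93.4]
([np.float64(337.25), np.float64(242.25)], array([11.25, 11.5 ]), array([337.38688924, 242.16012433])) ([np.float64(324.1875), np.float64(243.0625)], array([12.875, 12.125]), array([323.97366166, 243.04507845])) [[ 434.7 -151.7   78.4    1.1]] [[ 435.6 -152.6   77.8    0.9]]
t 1.45 pos [377.4  41.1 292.4] x [0.952 0.306 0.002] y [ 0.306 -0.952 -0.002] z [ 0.001  0.002 -1.   ] j [-0.21 -0.43  1.97  0.    1.6   1.04] w 91.7 ff 0.0 F [-1.3  0.8  0.2]
yaw now -72.2 turn -0.8 rows 4
[0, 0, np.float64(0.0036), -1.1, 50.0, 33.1, 91.9]
[0, 0, np.float64(0.0036), -0.9, 50.0, 33.1, 91.9]
[0, 0, np.float64(0.0036), -0.7, 50.0, 33.1, 91.9]
[0, 0, np.float64(0.0036), -0.5, 50.0, 33.1, 91.9]
```

apply_moves(
  targets=[
    [[0,0,0,-1,50,33,91.9],[0,0,0,-1,50,33,91.9],[0,0,0,-0.7,50,33,91.9],[0,0,0,-0.5,50.5,33,91.9],[0,0,0,0,0,0,91.9]],
  ],
)

```text
time: 2.08
ee_pos: [430.8, -159.0, 156.2]
tcp_rot: [-3.103, -0.461, 0.009]
ft_force: [-0.3, 0.6, 0.2]
width: 1.004
finger_force: 0.0
```

Run:
```python
from h import *
go([435,-152,79],-73,91.9)
```

```text
t 2.08 pos [ 430.8 -159.   156.2] x [ 0.957  0.291 -0.005] y [ 0.291 -0.957 -0.006] z [-0.006  0.004 -1.   ] j [-0.62 -0.09  1.97 -0.    1.27  0.66] w 92.3 ff 0.0 F [-0.3  0.6  0.2]
yaw now -73.1 turn 0.1 rows 2
[0, 0, np.float64(-0.0009), 3.0, -2.8, 38.6, 91.9]
[0, 0, np.float64(-0.0009), 3.0, -2.8, 38.6, 91.9]
```

apply_moves(
  targets=[
    [[0,0,0,3,-2.8,38.5,91.9],[0,0,0,3,-2.8,38.5,91.9],[0,0,0,0,0,0,91.9],[0,0,0,0,0,0,40],[0,0,0,0,0,0,40]],
  ],
)

```text
time: 2.7
ee_pos: [438.5, -151.0, 85.1]
tcp_rot: [3.104, 0.469, 0.005]
ft_force: [0.9, -0.2, 0.6]
width: 0.808
finger_force: 0.0
```

apply_moves(
  targets=[
    [[0,0,0,0,0,0,40],[0,0,0,0,0,0,40],[0,0,0,0,0,0,40],[0,0,0,0,0,0,40],[0,0,0,0,0,0,40]],
  ],
)

```text
time: 3.32
ee_pos: [437.7, -151.4, 83.2]
tcp_rot: [3.104, 0.469, 0.001]
ft_force: [0.0, -4.9, -1.3]
width: 0.465
finger_force: 30.0
```

Run:
```python
from h import *
st()
```

```text
t 3.33 pos [ 437.7 -151.4   83.2] x [0.955 0.295 0.001] y [ 0.295 -0.955  0.003] z [ 0.001 -0.002 -1.   ] j [-0.59  0.02  2.03 -0.    1.1   0.68] w 42.8 ff 30.0 F [ 0.  -4.9 -1.3]
```

apply_moves(
  targets=[
    [[0,0,-0.18,0,0,0,40],[0,0,-0.18,0,0,0,40],[0,0,-0.18,0,0,0,40],[0,0,-0.18,0,0,0,40],[0,0,-0.18,0,0,0,40]],
  ],
)

```text
time: 3.95
ee_pos: [437.0, -150.6, 83.1]
tcp_rot: [2.587, 1.781, -0.001]
ft_force: [-1.6, -1.7, 2.1]
width: 0.466
finger_force: 30.0
```

apply_moves(
  targets=[
    [[0,0,-0.18,0,0,0,40],[0,0,-0.13,0,0,0,40],[0,0,0,0,0,0,40],[0,0,0,0,0,0,40],[0,0,0,0,0,0,40]],
  ],
)

```text
time: 4.58
ee_pos: [436.7, -150.6, 83.1]
tcp_rot: [-2.29, -2.15, 0.002]
ft_force: [-5.1, -3.2, 5.5]
width: 0.471
finger_force: 30.0
```

Run:
```python
from h import *
o,_=st();print(o["wrist_torque"])
im=shot("top","top2",(300,200,130,80),6); cv2.imwrite("pics/top2f.png",im)
b=shot("side","side2",(300,220,60,60),8); cv2.imwrite("pics/side2f.png",b)
```

```text
t 4.58 pos [ 436.7 -150.6   83.1] x [ 0.063  0.998 -0.001] y [ 0.998 -0.063 -0.001] z [-0.001 -0.001 -1.   ] j [-0.59  0.01  2.03 -0.    1.1  -0.53] w 43.3 ff 30.0 F [-5.1 -3.2  5.5]
[-0.56619829  0.72658887 -0.02279289]
```

View pics/side2.png

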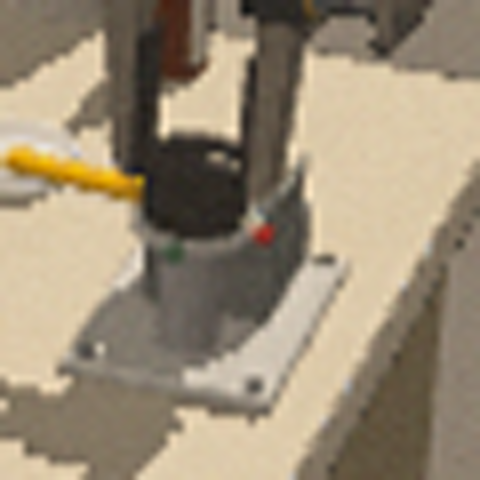

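The arm now points away from the robot (side crop: tip (12,155), grip (195,185)), i.e. to the stand's right; I nudge it onto its stop.

apply_moves(
  targets=[
    [[0,0,-0.1,0,0,0,40],[0,0,-0.05,0,0,0,40],[0,0,0,0,0,0,40],[0,0,0,0,0,0,91.9],[0,0,0,0,0,0,91.9]],
  ],
)

```text
time: 5.3
ee_pos: [437.3, -149.8, 82.7]
tcp_rot: [-2.122, -2.317, -0.001]
ft_force: [0.5, 0.3, 0.5]
width: 0.661
finger_force: 0.0
```

Run:
```python
from h import *
o,_=st();print(o["wrist_torque"])
p=plane("side",[(301.0,239.2),(317,243.2)],71);print(p, np.degrees(np.arctan2(*(p[0]-[436,-151.5,71])[1::-1])))
go([437,-151,230],5,91.9)
```

```text
t 5.3 pos [ 437.3 -149.8   82.7] x [-0.088  0.996  0.001] y [0.996 0.088 0.001] z [ 0.     0.001 -1.   ] j [-0.59  0.02  2.03  0.    1.1  -0.68] w 60.8 ff 0.0 F [0.5 0.3 0.5]
[-0.07192838 -0.14145555  0.04448178]
[[ 517.42156392 -158.74797906   71.        ]
 [ 459.34087196 -153.85720574   71.        ]] -5.0869433155505925
t 5.3 pos [ 437.3 -149.8   82.7] x [-0.088  0.996  0.001] y [0.996 0.088 0.001] z [ 0.     0.001 -1.   ] j [-0.59  0.02  2.03  0.    1.1  -0.68] w 60.8 ff 0.0 F [0.5 0.3 0.5]
yaw now 5.0 turn -0.0 rows 3
[0, 0, np.float64(0.0002), -0.4, -0.1, -49.1, 91.9]
[0, 0, np.float64(0.0002), -0.4, -0.1, -49.1, 91.9]
[0, 0, np.float64(0.0002), -0.4, -0.1, -49.1, 91.9]
```

Run:
```python
from h import *
print(plane("side",[(259,280),(192,277)],0).round(),plane("side",[(255,242),(213,240)],110).round(),plane("top",[(275,190),(312,205)],110).round(), plane("top",[(297,228)],0).round())
Rm=np.array([[-.0872,.9962,0],[.9962,.0872,0],[0,0,-1]])
go([435.5,378,232],88,0,9,cmd=(np.array([437,-150.5,232]),Rm))
```

```text
[[586.  27.   0.]
 [786.  98.   0.]] [[617.  -9. 110.]
 [742.  33. 110.]] [[732.  39. 110.]
 [619. -94. 110.]] [[595. -28.   0.]]
t 5.3 pos [ 437.3 -149.8   82.7] x [-0.088  0.996  0.001] y [0.996 0.088 0.001] z [ 0.     0.001 -1.   ] j [-0.59  0.02  2.03  0.    1.1  -0.68] w 60.8 ff 0.0 F [0.5 0.3 0.5]
yaw now 5.0 turn 83.0 rows 9
[0, 0, np.float64(-0.161), 58.5, 5.0, 0.0, 0]
[0, 0, np.float64(-0.161), 57.0, 14.3, 0.0, 0]
[0, 0, np.float64(-0.161), 53.9, 23.2, 0.0, 0]
[0, 0, np.float64(-0.161), 49.5, 31.6, 0.0, 0]
[0, 0, np.float64(-0.161), 43.8, 39.1, 0.0, 0]
[0, 0, np.float64(-0.161), 37.0, 45.6, 0.0, 0]
[0, 0, np.float64(-0.161), 29.2, 50.9, 0.0, 0]
[0, 0, np.float64(-0.161), 20.7, 55.0, 0.0, 0]
[0, 0, np.float64(-0.161), 11.6, 57.6, 0.0, 0]
```

apply_moves(
  targets=[
    [[0,0,0,0,0,-50,91.9],[0,0,0,0,0,-50,91.9],[0,0,0,0,0,-50,91.9],[0,0,0,0,0,0,91.9],[0,0,0,0,0,0,91.9]],
  ],
)

```text
time: 5.92
ee_pos: [436.9, -149.7, 231.9]
tcp_rot: [-2.12, -2.317, -0.0]
ft_force: [1.8, 0.4, -0.2]
width: 1.001
finger_force: 0.0
```

apply_moves(
  targets=[
    [[0,0,-0.161,58.5,5,0,0],[0,0,-0.161,57,14.3,0,0],[0,0,-0.161,54,23.2,0,0],[0,0,-0.161,49.5,31.6,0,0],[0,0,-0.161,43.8,39,0,0]],
  ],
)

```text
time: 6.55
ee_pos: [434.3, 145.4, 230.7]
tcp_rot: [-1.035, -2.963, 0.002]
ft_force: [1.1, -0.4, 0.1]
width: 0.477
finger_force: 0.0
```

apply_moves(
  targets=[
    [[0,0,-0.161,37,45.6,0,0],[0,0,-0.161,29.2,51,0,0],[0,0,-0.161,20.7,55,0,0],[0,0,-0.161,11.6,57.6,0,0],[0,0,0,0,0,0,0]],
  ],
)

```text
time: 7.18
ee_pos: [432.5, 381.0, 229.5]
tcp_rot: [-0.043, -3.136, 0.003]
ft_force: [-0.2, -0.5, 0.3]
width: 0.009
finger_force: 0.0
```

Run:
```python
from h import *
go([435.5,378,39],88,0)
```

```text
t 7.17 pos [432.5 381.  229.5] x [-1.     0.028  0.005] y [ 0.028  1.    -0.002] z [-0.005 -0.002 -1.   ] j [ 0.51  0.16  1.57  0.    1.42 -1.03] w 0.9 ff 0.0 F [-0.2 -0.5  0.3]
yaw now 88.4 turn -0.4 rows 4
[0, 0, np.float64(0.0018), -0.8, -0.7, 47.6, 0]
[0, 0, np.float64(0.0018), -0.8, -0.7, 47.6, 0]
[0, 0, np.float64(0.0018), -0.8, -0.7, 47.6, 0]
[0, 0, np.float64(0.0018), -0.8, -0.7, 47.6, 0]
```

apply_moves(
  targets=[
    [[0,0,0,-0.8,-0.7,47.5,0],[0,0,0,-0.8,-0.7,47.5,0],[0,0,0,-0.8,-0.7,47.5,0],[0,0,0,-0.8,-0.7,47.5,0],[0,0,0,0,0,0,0]],
  ],
)

```text
time: 7.8
ee_pos: [433.6, 372.2, 37.7]
tcp_rot: [-0.054, -3.131, 0.009]
ft_force: [-1.3, -0.6, -0.0]
width: 0.003
finger_force: 0.0
```

Run:
```python
from h import *
st()
print(plane("top",[(200+372/8,225+376/8),(200+328/8,225+50/8),(200+128/8,225+402/8)],40).round(1))
im=shot("side","side3",(190,290,130,90),6); cv2.imwrite("pics/side3f.png",im)
for r in slides("side",im): print(*r)
```

```text
t 7.8 pos [433.6 372.2  37.7] x [-0.999  0.035  0.01 ] y [ 0.035  0.999 -0.006] z [-0.01  -0.006 -1.   ] j [ 0.5   0.36  1.73 -0.    1.06 -1.04] w 0.3 ff 0.0 F [-1.3 -0.6 -0. ]
[[400.6 226.6  40. ]
 [600.4 212.7  40. ]
 [411.6 345.8  40. ]]
[432.4 305.5] 87.9 [41.3 94. ]
[584.2 301.6] 88.0 [40.4 93.4]
```

View pics/side3.png

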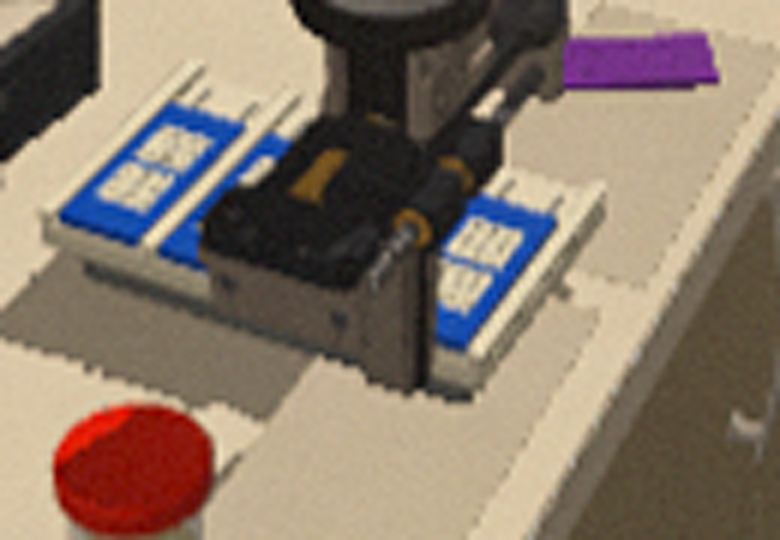

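The gripper is at the left end of the near lane (side crop fingers at (330,300)); slide just ahead at (490,265), cup at (135,470) clear.

apply_moves(
  targets=[
    [[0,0,0,0,-8,0,0],[0,0,0,0,-9,0,0],[0,0,0,0,-9,0,0],[0,0,0,0,-9,0,0],[0,0,0,0,-9,0,0]],
  ],
)

```text
time: 8.48
ee_pos: [436.4, 330.9, 43.0]
tcp_rot: [0.052, 3.141, 0.0]
ft_force: [-0.0, 0.5, -0.3]
width: 0.003
finger_force: 0.0
```

apply_moves(
  targets=[
    [[0,0,0,0,-9,0,0],[0,0,0,0,-9,0,0],[0,0,0,0,-6,0,0],[0,0,0,0,-4,0,0],[0,0,0,0,0,0,0]],
  ],
)

```text
time: 9.1
ee_pos: [435.4, 303.5, 42.9]
tcp_rot: [-0.052, -3.141, -0.0]
ft_force: [0.1, 0.6, -0.5]
width: 0.006
finger_force: 0.0
```

Run:
```python
from h import *
st()
im=shot("side","side4",(190,280,130,90),6)
for r in slides("side",im): print(*r)
im=shot("top","top4",(190,215,130,90),6)
for r in slides("top",im): print("top",*r)
```

```text
t 9.1 pos [435.4 303.5  42.9] x [-0.999  0.033  0.   ] y [0.033 0.999 0.   ] z [-0.  0. -1.] j [ 0.38  0.25  1.86  0.    1.03 -1.16] w 0.6 ff 0.0 F [ 0.1  0.6 -0.5]
[432.  305.4] 87.9 [40.4 94.2]
[678.9 347.6] 101.4 [59.4 60.3]
[533.5 304.3] 87.7 [41.1 94.2]
[584.  301.5] 87.9 [39.9 93.6]
top [ 521.  1023.9] 9.4 [59.9 85.4]
```

View pics/side4.png

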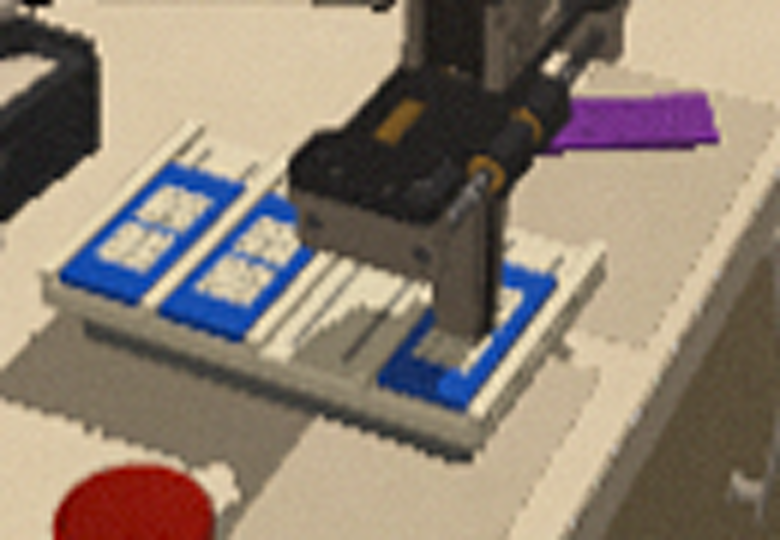

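Side crop: closed fingers (465,290) stand on top of the slide, about 1 mm above it; it did not move. I go back and lower.

apply_moves(
  targets=[
    [[0,0,0,0,0,-10,0],[0,0,0,0,40,0,0],[0,0,0,0,38,0,0],[0,0,0,0,0,14.5,0],[0,0,0,0,0,0,0]],
  ],
)

```text
time: 9.82
ee_pos: [436.6, 380.5, 36.9]
tcp_rot: [-0.051, -3.138, 0.003]
ft_force: [-0.8, 0.1, -0.4]
width: 0.004
finger_force: 0.0
```

apply_moves(
  targets=[
    [[0,0,0,0,0,0,0],[0,0,0,0,-4,0,0],[0,0,0,0,-4,0,0],[0,0,0,0,-4,0,0],[0,0,0,0,0,0,0]],
  ],
)

```text
time: 10.45
ee_pos: [437.7, 369.2, 38.5]
tcp_rot: [-0.052, -3.141, 0.0]
ft_force: [-1.0, 0.2, 0.7]
width: 0.004
finger_force: 0.0
```

apply_moves(
  targets=[
    [[0,0,0,0,-8,0,0],[0,0,0,0,-9,0,0],[0,0,0,0,-9,0,0],[0,0,0,0,-9,0,0],[0,0,0,0,0,0,0]],
  ],
)

```text
time: 11.08
ee_pos: [436.4, 333.9, 38.4]
tcp_rot: [-0.053, -3.141, 0.0]
ft_force: [-0.5, 1.1, 0.5]
width: 0.006
finger_force: 0.0
```

Run:
```python
from h import *
st()
im=shot("side","side5",(190,280,130,90),6)
for r in slides("side",im): print(*r)
```

```text
t 11.07 pos [436.4 333.9  38.4] x [-0.999  0.034  0.   ] y [ 0.034  0.999 -0.   ] z [-0. -0. -1.] j [ 0.43  0.3   1.81 -0.    1.04 -1.1 ] w 0.5 ff 0.0 F [-0.5  1.1  0.5]
[432.  280.8] 87.7 [42.2 94.5]
[533.6 312.7] 87.3 [41.1 77.5]
[584.2 301.5] 87.7 [40.1 93.4]
```

apply_moves(
  targets=[
    [[0,0,0,0,-9,0,0],[0,0,0,0,-9,0,0],[0,0,0,0,-9,0,0],[0,0,0,0,-8,0,0],[0,0,0,0,-5,0,0]],
  ],
)

```text
time: 11.75
ee_pos: [435.2, 294.1, 38.4]
tcp_rot: [0.052, 3.141, 0.0]
ft_force: [1.1, 0.9, 0.7]
width: 0.005
finger_force: 0.4
```

apply_moves(
  targets=[
    [[0,0,0,0,0,0,0],[0,0,0,0,10,0,0],[0,0,0,0,0,-50,70],[0,0,0,0,0,-50,70],[0,0,0,0,0,0,70]],
  ],
)

```text
time: 12.38
ee_pos: [438.6, 306.8, 143.2]
tcp_rot: [0.05, 3.133, 0.006]
ft_force: [-0.3, 0.8, -0.6]
width: 0.312
finger_force: 0.0
```

Run:
```python
from h import *
st()
im=shot("side","side6",(190,280,130,90),6)
for r in slides("side",im): print(*r)
im=shot("top","top6",(190,215,130,90),6)
for r in slides("top",im): print("top",*r)
```

```text
t 12.38 pos [438.6 306.8 143.2] x [-0.999  0.032 -0.009] y [0.032 0.999 0.004] z [ 0.009  0.004 -1.   ] j [ 0.38  0.11  1.79  0.    1.23 -1.15] w 28.7 ff 0.0 F [-0.3  0.8 -0.6]
[678.9 347.5] 101.4 [59.7 60.5]
[533.4 304.4] 87.7 [40.9 94. ]
[429.7 242.1] 87.5 [40.9 94.6]
[584.  301.6] 87.9 [39.9 93.4]
top [ 521. 1024.] 9.4 [59.8 85.4]
top [430.6 237.5] 86.6 [40.9 90.4]
```

View pics/side6.png

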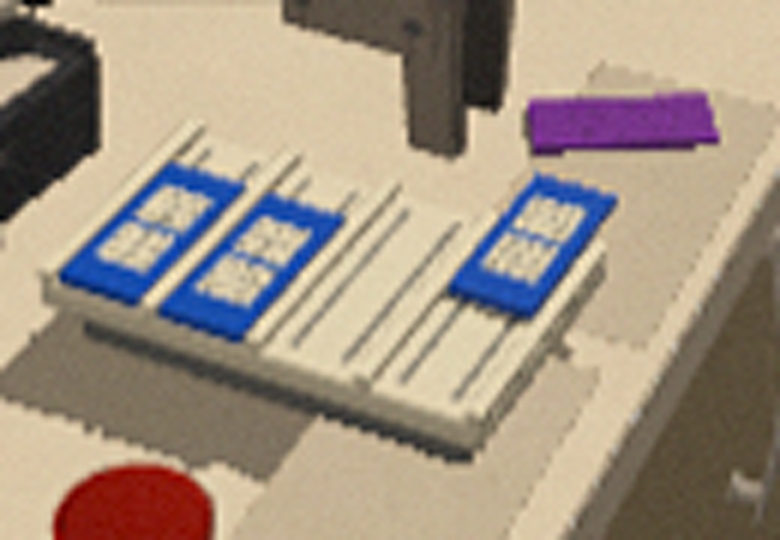

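Near slide now sticks out of the back end (crop (540,240)); others in place. Now grip it.

Run:
```python
from h import *
b=np.radians(88.1);Rm=np.array([[-np.sin(b),np.cos(b),0],[np.cos(b),np.sin(b),0],[0,0,-1]]).T
Rm=np.array([[-np.sin(b),np.cos(b),0],[np.cos(b),np.sin(b),0],[0,0,-1]])
go([429,205,118],-2.3,70,10,cmd=(np.array([435.6,304.1,138.4]),Rm))
```

```text
t 12.47 pos [435.4 305.2 138.3] x [-0.999  0.032 -0.   ] y [0.032 0.999 0.   ] z [ 0.  0. -1.] j [ 0.38  0.12  1.8   0.    1.23 -1.15] w 36.1 ff 0.0 F [0.5 0.2 0.1]
yaw now 88.1 turn 89.6 rows 10
[0, 0, np.float64(-0.1564), 0.3, -9.9, 2.0, 70]
[0, 0, np.float64(-0.1564), 1.9, -9.8, 2.0, 70]
[0, 0, np.float64(-0.1564), 3.4, -9.3, 2.0, 70]
[0, 0, np.float64(-0.1564), 4.8, -8.7, 2.0, 70]
[0, 0, np.float64(-0.1564), 6.1, -7.9, 2.0, 70]
[0, 0, np.float64(-0.1564), 7.2, -6.8, 2.0, 70]
[0, 0, np.float64(-0.1564), 8.2, -5.6, 2.0, 70]
[0, 0, np.float64(-0.1564), 9.0, -4.3, 2.0, 70]
[0, 0, np.float64(-0.1564), 9.5, -2.8, 2.0, 70]
[0, 0, np.float64(-0.1564), 9.8, -1.3, 2.0, 70]
```

```bash
sed -i 's/cmd=None):/cmd=None,full=None):/; s/d=(yaw-y0+90)%180-90$/d=(yaw-y0+90)%180-90 if full is None else full/; s/k=max(int(np.ceil(abs(tz)/d=/' h.py; sed -i 's/round(tz\/k,4)/round(float(tz\/k),4)/' h.py
cat >> h.py <<'E'
def RM(yaw):
    b=np.radians(yaw); return np.array([[-np.sin(b),np.cos(b),0],[np.cos(b),np.sin(b),0],[0,0,-1]])
E
sed -n '/def go/,/RM/p' h.py | head -8
python3 - <<'E'
from h import *
print(RM(-72.8).round(2))
go([429,205,118],0,70,10,cmd=(np.array([435.6,304.1,138.4]),RM(88.1)),full=-90.4)
E
```

```text
def go(pos,yaw,w,n=None,cmd=None,full=None):
    """rows from measured pose (or cmd=(pos,Rm)) to TCP pos, tool down, tool y at world angle yaw (deg, mod 180)"""
    o,Rm=st(); p=o["ee_pos"]
    if cmd: p,Rm=cmd
    y0=np.degrees(np.arctan2(Rm[1,1],Rm[0,1])); d=(yaw-y0+90)%180-90 if full is None else full
    a=np.radians(d); tz=-a  # tool z is down: turn about tool z by tz moves yaw by -tz
    d=/.186)),int(np.ceil(np.abs(np.array(pos)-p).max()/60)),1); k=n or k
    print("yaw now",round(y0,1),"turn",round(d,1),"rows",k)Traceback (most recent call last):
  File "<stdin>", line 1, in <module>
  File "h.py", line 30
    d=/.186)),int(np.ceil(np.abs(np.array(pos)-p).max()/60)),1); k=n or k
           ^
SyntaxError: unmatched ')'
```

```bash
sed -i 's/^    d=\/.186))/    k=max(int(np.ceil(abs(tz)\/.186))/' h.py
python3 - <<'E'
from h import *
go([429,205,118],0,70,10,cmd=(np.array([435.6,304.1,138.4]),RM(88.1)),full=-90.4)
E
```

```text
t 12.47 pos [435.4 305.2 138.3] x [-0.999  0.032 -0.   ] y [0.032 0.999 0.   ] z [ 0.  0. -1.] j [ 0.38  0.12  1.8   0.    1.23 -1.15] w 36.1 ff 0.0 F [0.5 0.2 0.1]
yaw now 88.1 turn -90.4 rows 10
[0, 0, 0.1578, 0.3, -9.9, 2.0, 70]
[0, 0, 0.1578, -1.2, -9.9, 2.0, 70]
[0, 0, 0.1578, -2.8, -9.5, 2.0, 70]
[0, 0, 0.1578, -4.2, -9.0, 2.0, 70]
[0, 0, 0.1578, -5.6, -8.2, 2.0, 70]
[0, 0, 0.1578, -6.8, -7.2, 2.0, 70]
[0, 0, 0.1578, -7.9, -6.1, 2.0, 70]
[0, 0, 0.1578, -8.7, -4.8, 2.0, 70]
[0, 0, 0.1578, -9.4, -3.3, 2.0, 70]
[0, 0, 0.1578, -9.8, -1.8, 2.0, 70]
```

apply_moves(
  targets=[
    [[0,0,0.158,0.3,-9.9,2,70],[0,0,0.158,-1.2,-9.9,2,70],[0,0,0.158,-2.8,-9.5,2,70],[0,0,0.158,-4.2,-9,2,70],[0,0,0.158,-5.6,-8.2,2,70]],
  ],
)

```text
time: 13.1
ee_pos: [430.6, 254.6, 126.0]
tcp_rot: [-1.262, -2.873, 0.004]
ft_force: [-0.2, -0.3, 0.0]
width: 0.759
finger_force: 0.0
```

apply_moves(
  targets=[
    [[0,0,0.158,-6.8,-7.2,2,70],[0,0,0.158,-7.9,-6.1,2,70],[0,0,0.158,-8.7,-4.8,2,70],[0,0,0.158,-9.4,-3.3,2,70],[0,0,0.158,-9.8,-1.8,2,70]],
  ],
)

```text
time: 13.72
ee_pos: [427.2, 205.1, 116.1]
tcp_rot: [-2.271, -2.167, 0.006]
ft_force: [0.4, -0.5, -0.1]
width: 0.762
finger_force: 0.0
```

apply_moves(
  targets=[
    [[0,0,0,0,0,0,70],[0,0,0,0,0,0,70],[0,0,0,0,0,0,70],[0,0,0,0,0,0,70],[0,0,0,0,0,0,70]],
  ],
)

```text
time: 14.35
ee_pos: [428.9, 205.6, 118.5]
tcp_rot: [2.267, 2.175, 0.0]
ft_force: [0.0, -0.3, -0.6]
width: 0.761
finger_force: 0.0
```

Run:
```python
from h import *
go([429,205,21],-2.3,70)
```

```text
t 14.35 pos [428.9 205.6 118.5] x [0.041 0.999 0.   ] y [ 0.999 -0.041  0.   ] z [ 0.  0. -1.] j [ 0.19 -0.    1.97  0.    1.18  0.23] w 69.9 ff 0.0 F [ 0.  -0.3 -0.6]
yaw now -2.4 turn 0.1 rows 2
[0, 0, -0.0006, -0.3, 0.1, 48.7, 70]
[0, 0, -0.0006, -0.3, 0.1, 48.7, 70]
```

apply_moves(
  targets=[
    [[0,0,0,-0.3,0,48.5,70],[0,0,0,-0.3,0,48.5,70],[0,0,0,0,0,0,70],[0,0,0,0,0,0,70],[0,0,0,0,0,0,70]],
  ],
)

```text
time: 14.98
ee_pos: [431.0, 205.3, 23.8]
tcp_rot: [2.266, 2.173, 0.006]
ft_force: [-0.3, 0.8, 0.8]
width: 0.762
finger_force: 0.0
```

apply_moves(
  targets=[
    [[0,0,0,0,0,0,30],[0,0,0,0,0,0,30],[0,0,0,0,0,0,30],[0,0,0,0,0,0,30],[0,0,0,0,0,0,30]],
  ],
)

```text
time: 15.6
ee_pos: [429.0, 204.9, 21.5]
tcp_rot: [2.268, 2.174, 0.0]
ft_force: [0.2, -0.4, 1.3]
width: 0.434
finger_force: 29.7
```

Run:
```python
from h import *
st()
```

```text
t 15.6 pos [429.  204.9  21.5] x [0.042 0.999 0.   ] y [ 0.999 -0.042  0.   ] z [ 0.  0. -1.] j [0.19 0.16 2.02 0.   0.96 0.23] w 39.8 ff 29.7 F [ 0.2 -0.4  1.3]
```

apply_moves(
  targets=[
    [[0,0,0,0,0,-12,30],[0,0,0,0,0,-30,30],[0,0,0,0,0,-40,30],[0,0,0,0,0,-40,30],[0,0,0,0,0,0,30]],
  ],
)

```text
time: 16.23
ee_pos: [431.3, 205.5, 147.5]
tcp_rot: [2.264, 2.172, 0.01]
ft_force: [-0.4, -0.3, -0.0]
width: 0.429
finger_force: 29.7
```

Run:
```python
from h import *
st()
t=arm.grab_frame("top"); s=arm.grab_frame("side"); cv2.imwrite("pics/t7.png",t); cv2.imwrite("pics/s7.png",s)
f=lambda im,x,y:cv2.resize(im[y:y+50,x:x+50],None,fx=8,fy=8,interpolation=cv2.INTER_CUBIC)
cv2.imwrite("pics/st7.png",cv2.convertScaleAbs(np.hstack([f(t,317,223),f(s,296,222)]),alpha=1.4))
for n,im in(("top",t),("side",s)):
    for r in slides(n,im,142): print(n,*r)
```

```text
t 16.23 pos [431.3 205.5 147.5] x [0.042 0.999 0.002] y [ 0.999 -0.042  0.007] z [ 0.007  0.002 -1.   ] j [ 0.19 -0.04  1.94  0.    1.23  0.23] w 39.4 ff 29.7 F [-0.4 -0.3 -0. ]
top [452.4 985.4] 9.4 [56.4 80.6]
top [458.1 287.7] 85.2 [ 51.4 116.8]
side [469.  419.2] 87.3 [35.9 81.6]
side [513.3 416.8] 87.7 [34.8 81.1]
side [443.7 209.1] 85.3 [44.8 98.3]
```

View pics/st7.png

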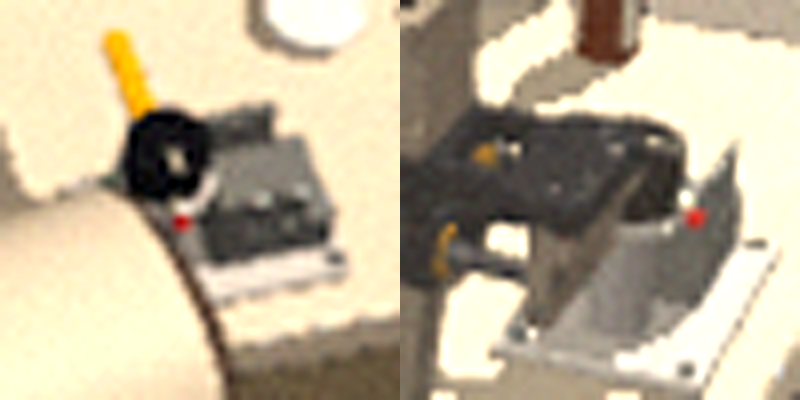

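Run:
```python
from h import *
f=lambda l,x,y:[((u+.5)/8-.5+x,(v+.5)/8-.5+y) for u,v in l]
print("bed front",plane("top",f([(303,138),(329,214)],317,223),36).round(1).tolist())
print("plate",plane("top",f([(350,273),(212,303)],317,223),8).round(1).tolist())
print("bolt",plane("top",f([(337,259)],317,223),8).round(1).tolist(), plane("side",f([(357,245),(286,370),(120,333)],296,222),8).round(1).tolist())
print("plate side",plane("side",f([(380,245),(300,387),(98,347)],296,222),8).round(1).tolist())
print("arm tip",plane("top",f([(113,32)],317,223),72).round(1).tolist())
print("guide near top edge",plane("top",f([(205,212),(318,190)],317,223),67).round(1).tolist(),"far",plane("top",f([(205,120),(270,106)],317,223),67).round(1).tolist())
```

```text
bed front [[459.2, -237.6, 36.0], [411.0, -236.0, 36.0]]
plate [[391.1, -244.6, 8.0], [389.1, -169.8, 8.0]]
bolt [[400.8, -240.8, 8.0]] [[400.4, -239.0, 8.0], [397.4, -125.2, 8.0], [468.9, -125.3, 8.0]]
plate side [[391.4, -243.2, 8.0], [388.3, -114.7, 8.0], [473.3, -110.7, 8.0]]
arm tip [[521.1, -149.8, 72.0]]
guide near top edge [[406.5, -165.0, 67.0], [406.9, -224.7, 67.0]] far [[460.7, -181.6, 67.0], [461.9, -216.7, 67.0]]
```

Collar is open with the pointer at red (left panel arm tip (115,35), red (182,222); bed (265,165), its front edge (303,138)-(329,214)). Stand bed origin ≈ (435.3,−180), yaw 91°.

Run:
```python
from h import *
go([436.7,-262.5,110],1,30,8,cmd=(np.array([429,205,143.5]),RM(-2.4)))
```

```text
t 16.32 pos [428.5 204.8 143.4] x [0.042 0.999 0.   ] y [ 0.999 -0.042 -0.   ] z [-0.  0. -1.] j [ 0.19 -0.04  1.95  0.    1.23  0.23] w 39.6 ff 29.7 F [-0.5  0.5 -0.8]
yaw now -2.4 turn 3.4 rows 8
[0, 0, -0.0074, -58.3, 3.4, 4.2, 30]
[0, 0, -0.0074, -58.4, 3.0, 4.2, 30]
[0, 0, -0.0074, -58.4, 2.5, 4.2, 30]
[0, 0, -0.0074, -58.4, 2.1, 4.2, 30]
[0, 0, -0.0074, -58.4, 1.7, 4.2, 30]
[0, 0, -0.0074, -58.4, 1.2, 4.2, 30]
[0, 0, -0.0074, -58.4, 0.8, 4.2, 30]
[0, 0, -0.0074, -58.4, 0.4, 4.2, 30]
```

apply_moves(
  targets=[
    [[0,0,-0.0074,-58.4,3.4,4.2,30],[0,0,-0.0074,-58.4,3,4.2,30],[0,0,-0.0074,-58.4,2.5,4.2,30],[0,0,-0.0074,-58.4,2.1,4.2,30],[0,0,-0.0074,-58.4,1.7,4.2,30]],
  ],
)

```text
time: 16.95
ee_pos: [432.0, -88.6, 120.6]
tcp_rot: [-2.225, -2.214, 0.001]
ft_force: [0.4, 0.2, -0.4]
width: 0.427
finger_force: 29.7
```

apply_moves(
  targets=[
    [[0,0,-0.0074,-58.4,1.2,4.2,30],[0,0,-0.0074,-58.4,0.8,4.2,30],[0,0,-0.0074,-58.4,0.4,4.2,30],[0,0,0,0,0,0,30],[0,0,0,0,0,0,30]],
  ],
)

```text
time: 17.58
ee_pos: [435.4, -261.2, 108.2]
tcp_rot: [-2.2, -2.237, -0.001]
ft_force: [0.6, -0.7, -0.5]
width: 0.434
finger_force: 3.0
```

Run:
```python
from h import *
t=arm.grab_frame("top"); s=arm.grab_frame("side"); cv2.imwrite("pics/t8.png",t); cv2.imwrite("pics/s8.png",s)
st()
for n,im in(("top",t),("side",s)):
    for r in slides(n,im,131.5): print(n,*r)
```

```text
t 17.68 pos [ 436.  -260.8  108.9] x [-0.019  1.     0.002] y [ 1.     0.019 -0.001] z [-0.001  0.002 -1.   ] j [-0.78  0.1   1.88  0.    1.16 -0.8 ] w 39.5 ff 30.0 F [-0.2  0.1 -1.1]
top [459.6 989.5] 9.4 [56.8 81. ]
side [476.1 407. ] 87.9 [36.4 83.5]
side [520.8 404.7] 87.7 [35.4 82.4]
```

Run:
```python
from h import *
t=cv2.imread("pics/t8.png"); s=cv2.imread("pics/s8.png")
f=lambda im,x,y:cv2.resize(im[y:y+70,x:x+66],None,fx=6,fy=6,interpolation=cv2.INTER_CUBIC)
cv2.imwrite("pics/st8.png",cv2.convertScaleAbs(np.hstack([f(t,312,205),f(s,288,190)]),alpha=1.4))
print(proj("top",[[436.5,-182,131],[437.,-228,131],[437,-182,128]]).round(1),proj("side",[[436.5,-182,131],[437,-228,131]]).round(1))
```

```text
[[345.8 233. ]
 [356.8 230.9]
 [345.6 233.4]] [[327.3 224.7]
 [331.3 219.3]]
```

View pics/st8.png

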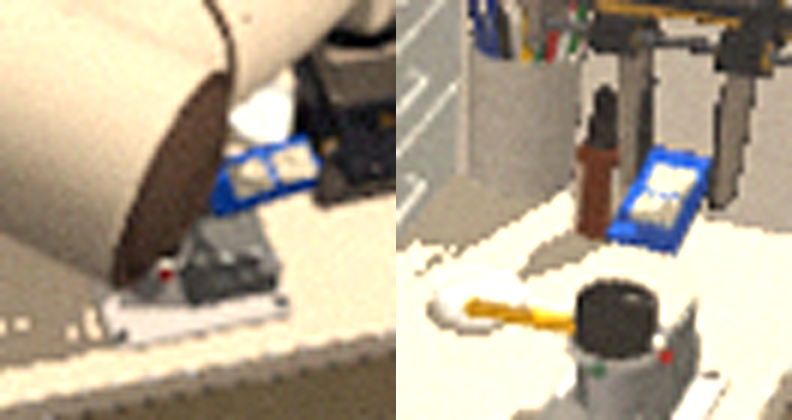

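The held slide droops at its free end after a grip slack (right panel: free end (645,245), gripped end (681,155)). Measure the droop.

Run:
```python
from h import *
o,D=ray("side",[(288+(u-396+.5)/6-.5,190+(v+.5)/6-.5) for u,v in [(612,236),(678,251),(651,149),(712,159)]])
G=np.array([436.3,-261.5,128.4])  # grip axis point
for d,L in zip(D,(79,79,-11,-11)):
    # intersect with sphere-ish: point whose (y,z) distance from G is |L|
    from scipy.optimize import brentq
    f=lambda s:np.hypot(*(o+s*d-G)[1:])-abs(L)
    ss=np.linspace(900,1900,4001); v=[f(s) for s in ss]
    print([(o+brentq(f,ss[i],ss[i+1])*d).round(1).tolist() for i in range(4000) if v[i]*v[i+1]<0])
```

```text
[[448.8, -184.2, 112.1], [481.2, -294.2, 56.5]]
[[411.0, -184.5, 110.6], [439.9, -292.7, 55.8]]
[[449.4, -253.7, 136.1], [454.7, -272.5, 127.4]]
[[413.7, -254.1, 136.5], [418.4, -272.5, 128.0]]
```

apply_moves(
  targets=[
    [[0,0,0,0,0,20,30],[0,0,0,0,0,15,30],[0,0,0,0,0,10,30],[0,0,0,0,0,5,30],[0,0,0,0,0,0,30]],
  ],
)

```text
time: 18.3
ee_pos: [436.4, -262.5, 59.7]
tcp_rot: [-2.202, -2.24, -0.0]
ft_force: [-0.2, 0.2, 0.2]
width: 0.426
finger_force: 30.0
```

apply_moves(
  targets=[
    [[0,0,0,0,0,4,30],[0,0,0,0,0,4,30],[0,0,0,0,0,4,30],[0,0,0,0,0,4,30],[0,0,0,0,0,0,30]],
  ],
)

```text
time: 18.92
ee_pos: [436.1, -262.3, 43.3]
tcp_rot: [-2.202, -2.24, 0.0]
ft_force: [-0.6, 0.5, -0.5]
width: 0.432
finger_force: 30.0
```

Run:
```python
from h import *
st()
t=arm.grab_frame("top"); s=arm.grab_frame("side"); cv2.imwrite("pics/t9.png",t); cv2.imwrite("pics/s9.png",s)
f=lambda im,x,y:cv2.resize(im[y:y+60,x:x+60],None,fx=6,fy=6,interpolation=cv2.INTER_CUBIC)
cv2.imwrite("pics/st9.png",cv2.convertScaleAbs(np.hstack([f(t,322,215),f(s,300,208)]),alpha=1.4))
```

```text
t 18.93 pos [ 436.1 -262.3   43.3] x [-0.017  1.     0.001] y [ 1.     0.017 -0.001] z [-0.001  0.001 -1.   ] j [-0.78  0.2   1.92 -0.    1.02 -0.8 ] w 39.7 ff 30.0 F [-0.6  0.5 -0.5]
```

apply_moves(
  targets=[
    [[0,0,0,0,0,3,30],[0,0,0,0,0,3,30],[0,0,0,0,0,3,30],[0,0,0,0,0,3,30],[0,0,0,0,0,0,30]],
  ],
)

```text
time: 19.65
ee_pos: [436.8, -263.0, 32.0]
tcp_rot: [2.202, 2.24, 0.0]
ft_force: [0.6, -0.9, 2.3]
width: 0.429
finger_force: 30.0
```

apply_moves(
  targets=[
    [[0,0,0,0,0,3,30],[0,0,0,0,0,3,30],[0,0,0,0,0,3,30],[0,0,0,0,0,0,30],[0,0,0,0,0,0,30]],
  ],
)

```text
time: 20.27
ee_pos: [436.3, -262.3, 22.7]
tcp_rot: [-2.202, -2.24, -0.0]
ft_force: [1.3, -1.2, 3.3]
width: 0.429
finger_force: 30.0
```

Run:
```python
from h import *
print(st()[0]["wrist_torque"])
```

```text
t 20.27 pos [ 436.3 -262.3   22.7] x [-0.017  1.     0.   ] y [ 1.     0.017 -0.   ] z [-0.  0. -1.] j [-0.78  0.24  1.92  0.    0.98 -0.8 ] w 39.4 ff 30.0 F [ 1.3 -1.2  3.3]
[ 0.01142583 -0.22520656 -0.05255555]
```

apply_moves(
  targets=[
    [[0,0,0,1,0,1,30],[0,0,0,1,0,0,30],[0,0,0,1,0,0,30],[0,0,0,0,0,0,30],[0,0,0,0,0,0,30]],
  ],
)

```text
time: 20.9
ee_pos: [436.5, -259.9, 22.0]
tcp_rot: [2.202, 2.24, -0.0]
ft_force: [0.1, -3.1, 3.2]
width: 0.428
finger_force: 30.0
```

apply_moves(
  targets=[
    [[0,0,0,1,0,0,30],[0,0,0,1,0,0,30],[0,0,0,0,0,0,30],[0,0,0,0,0,0,30],[0,0,0,0,0,0,30]],
  ],
)

```text
time: 21.52
ee_pos: [436.8, -259.8, 22.5]
tcp_rot: [2.199, 2.238, -0.004]
ft_force: [-0.1, -10.0, 2.8]
width: 0.428
finger_force: 30.0
```

Stop reached (10 N). Release and rise.

apply_moves(
  targets=[
    [[0,0,0,-1.5,0,0,60],[0,0,0,0,0,0,60],[0,0,0,0,0,0,60],[0,0,0,0,0,-30,60],[0,0,0,0,0,-60,60]],
  ],
)

```text
time: 22.15
ee_pos: [434.3, -256.8, 109.9]
tcp_rot: [-2.197, -2.235, -0.0]
ft_force: [1.1, -1.5, -0.3]
width: 0.656
finger_force: 0.0
```

apply_moves(
  targets=[
    [[0,0,0,0,0,-60,60],[0,0,0,0,0,-55,60],[0,0,0,0,0,0,60],[0,0,0,0,0,0,60],[0,0,0,0,0,0,60]],
  ],
)

```text
time: 22.78
ee_pos: [435.4, -258.1, 224.5]
tcp_rot: [-2.199, -2.238, -0.0]
ft_force: [0.9, -0.5, 0.2]
width: 0.65
finger_force: 0.0
```

Run:
```python
from h import *
st()
for n in("top","side"):
    im=arm.grab_frame(n); cv2.imwrite(f"pics/{n}10.png",im)
    for r in slides(n,im): print(n,*r)
```

```text
t 22.77 pos [ 435.4 -258.1  224.5] x [-0.017  1.     0.003] y [ 1.     0.017 -0.003] z [-0.003  0.003 -1.   ] j [-0.77 -0.03  1.77  0.    1.4  -0.79] w 59.7 ff 0.0 F [ 0.9 -0.5  0.2]
top [ 520.9 1023.9] 9.4 [59.8 85.2]
top [585.8 312.2] 90.6 [41.7 90.8]
side [678.8 347.6] 101.4 [59.5 60.1]
side [533.7 304.4] 88.2 [41.2 94.3]
side [583.2 316.5] 87.9 [42.7 96.1]
```

Run:
```python
from h import *
go([435.5,262,225],0,0,9,cmd=(np.array([435.5,-258.5,225]),RM(1)),full=87)
go([536,380,75],88,0,3,cmd=(np.array([435.5,262,225]),RM(88)))
```

```text
t 22.88 pos [ 435.6 -258.4  225. ] x [-0.017  1.     0.002] y [ 1.     0.017 -0.002] z [-0.002  0.002 -1.   ] j [-0.77 -0.03  1.77  0.    1.4  -0.79] w 60.2 ff 0.0 F [-0.1 -0.7 -0.1]
yaw now 1.0 turn 87 rows 9
[0, 0, -0.1687, 57.8, 1.0, 0.0, 0]
[0, 0, -0.1687, 56.8, 10.7, 0.0, 0]
[0, 0, -0.1687, 54.2, 20.1, 0.0, 0]
[0, 0, -0.1687, 50.1, 28.9, 0.0, 0]
[0, 0, -0.1687, 44.5, 36.9, 0.0, 0]
[0, 0, -0.1687, 37.7, 43.9, 0.0, 0]
[0, 0, -0.1687, 29.8, 49.6, 0.0, 0]
[0, 0, -0.1687, 21.0, 53.9, 0.0, 0]
[0, 0, -0.1687, 11.7, 56.6, 0.0, 0]
t 22.88 pos [ 435.6 -258.4  225. ] x [-0.017  1.     0.002] y [ 1.     0.017 -0.002] z [-0.002  0.002 -1.   ] j [-0.77 -0.03  1.77  0.    1.4  -0.79] w 60.2 ff 0.0 F [-0.1 -0.7 -0.1]
yaw now 88.0 turn 0.0 rows 3
[0, 0, -0.0, -32.1, 40.5, 50.0, 0]
[0, 0, -0.0, -32.1, 40.5, 50.0, 0]
[0, 0, -0.0, -32.1, 40.5, 50.0, 0]
```

apply_moves(
  targets=[
    [[0,0,-0.169,57.8,1,0,0],[0,0,-0.169,56.8,10.7,0,0],[0,0,-0.169,54.2,20,0,0],[0,0,-0.169,50,29,0,0],[0,0,-0.169,44.5,37,0,0]],
  ],
)

```text
time: 23.5
ee_pos: [435.7, 31.8, 226.0]
tcp_rot: [-1.082, -2.948, 0.0]
ft_force: [0.3, -0.2, -0.6]
width: 0.13
finger_force: 0.0
```

apply_moves(
  targets=[
    [[0,0,-0.169,37.7,44,0,0],[0,0,-0.169,29.8,49.6,0,0],[0,0,-0.169,21,54,0,0],[0,0,-0.169,11.7,56.6,0,0],[0,0,0,-32,40,50,0]],
  ],
)

```text
time: 24.12
ee_pos: [466.6, 299.4, 185.7]
tcp_rot: [0.044, 3.134, 0.005]
ft_force: [1.3, -1.3, 0.5]
width: 0.0
finger_force: 0.0
```

apply_moves(
  targets=[
    [[0,0,0,-32,40,50,0],[0,0,0,-32,41,50,0],[0,0,0,0,0,0,0],[0,0,0,0,0,0,0],[0,0,0,0,0,0,0]],
  ],
)

```text
time: 24.75
ee_pos: [524.3, 364.1, 99.3]
tcp_rot: [0.052, 3.137, 0.003]
ft_force: [1.1, -0.6, 0.5]
width: 0.004
finger_force: 0.0
```

Run:
```python
from h import *
go([535.5,380,38.4],88,0)
for n in("top","side"):
    im=arm.grab_frame(n); cv2.imwrite(f"pics/{n}11.png",im)
    for r in slides(n,im): print(n,*r)
im=cv2.imread("pics/top11.png"); cv2.imwrite("pics/st11.png",cv2.convertScaleAbs(cv2.resize(im[215:275,310:390],None,fx=8,fy=8,interpolation=cv2.INTER_CUBIC),alpha=1.4))
```

```text
t 24.75 pos [524.3 364.1  99.3] x [-0.999  0.033 -0.004] y [0.033 0.999 0.002] z [ 0.004  0.002 -1.   ] j [ 0.42  0.42  1.51 -0.    1.2  -1.12] w 0.4 ff 0.0 F [ 1.1 -0.6  0.5]
yaw now 88.1 turn -0.1 rows 2
[0, 0, 0.0009, -5.3, 8.1, 30.5, 0]
[0, 0, 0.0009, -5.3, 8.1, 30.5, 0]
top [ 521. 1024.] 9.5 [59.7 85.3]
side [678.8 347.4] 101.1 [59.6 60.5]
side [533.2 304.3] 87.4 [41.4 94.1]
side [583.2 317. ] 87.9 [42.7 95.3]
```

apply_moves(
  targets=[
    [[0,0,0,-5.3,8,20,0],[0,0,0,-5.3,8,20,0],[0,0,0,0,0,10,0],[0,0,0,0,0,0,0],[0,0,0,0,0,0,0]],
  ],
)

```text
time: 25.48
ee_pos: [534.8, 379.8, 47.5]
tcp_rot: [0.051, 3.14, 0.001]
ft_force: [0.6, -0.4, -0.3]
width: 0.006
finger_force: 0.0
```

Run:
```python
from h import *
go([535.5,380,38.4],88,0)
for n,z in(("top",42),("side",42)):
    im=arm.grab_frame(n); cv2.imwrite(f"pics/{n}12.png",im)
    m=mask(im,*BLUE)
    x,y=(300,200) if n=="top" else (290,200)
    q=np.argwhere(m[y:y+90,x:x+100])[:,::-1]+[x,y]; print(n,len(q)); 
    if len(q): print(q.min(0),q.max(0),plane(n,[q.mean(0)],z).round(1))
```

```text
t 25.48 pos [534.8 379.8  47.5] x [-0.999  0.033 -0.002] y [0.033 0.999 0.001] z [ 0.002  0.001 -1.   ] j [ 0.43  0.53  1.48 -0.    1.13 -1.1 ] w 0.6 ff 0.0 F [ 0.6 -0.4 -0.3]
yaw now 88.1 turn -0.1 rows 1
[0, 0, 0.0021, -0.7, 0.2, 9.1, 0]
top 63
[345 240] [365 248] [[ 434.4 -235.3   42. ]]
side 8
[331 239] [338 241] [[ 428.9 -259.6   42. ]]
```

apply_moves(
  targets=[
    [[0,0,0,-0.7,0,9,0],[0,0,0,0,0,0,0],[0,0,0,0,0,0,0],[0,0,0,0,-6,0,0],[0,0,0,0,-6,0,0]],
  ],
)

```text
time: 26.2
ee_pos: [534.6, 367.3, 37.3]
tcp_rot: [0.051, 3.141, -0.0]
ft_force: [-0.0, 0.4, 0.4]
width: 0.004
finger_force: 0.0
```

apply_moves(
  targets=[
    [[0,0,0,0,-8,0,0],[0,0,0,0,-8,0,0],[0,0,0,0,-8,0,0],[0,0,0,0,-8,0,0],[0,0,0,0,0,0,0]],
  ],
)

```text
time: 26.82
ee_pos: [533.5, 335.1, 37.1]
tcp_rot: [-0.052, -3.141, 0.0]
ft_force: [-0.3, -0.3, -0.1]
width: 0.006
finger_force: 0.0
```

Run:
```python
from h import *
st(); im=arm.grab_frame("side")
for r in slides("side",im): print(*r)
```

```text
t 26.82 pos [533.5 335.1  37.1] x [-0.999  0.033  0.   ] y [ 0.033  0.999 -0.   ] z [-0. -0. -1.] j [ 0.37  0.48  1.56 -0.    1.09 -1.17] w 0.5 ff 0.0 F [-0.3 -0.3 -0.1]
[678.7 347.6] 101.1 [59.7 60. ]
[533.  279.9] 88.3 [40.9 94. ]
```

apply_moves(
  targets=[
    [[0,0,0,0,-9,0,0],[0,0,0,0,-9,0,0],[0,0,0,0,-9,0,0],[0,0,0,0,-9,0,0],[0,0,0,0,-6,0,0]],
  ],
)

```text
time: 27.5
ee_pos: [532.1, 293.1, 37.1]
tcp_rot: [-0.052, -3.141, 0.0]
ft_force: [0.7, 0.2, 0.0]
width: 0.001
finger_force: 0.2
```

apply_moves(
  targets=[
    [[0,0,0,0,0,0,0],[0,0,0,0,10,0,0],[0,0,0,0,0,-50,70],[0,0,0,0,0,-50,70],[0,0,0,0,0,0,70]],
  ],
)

```text
time: 28.12
ee_pos: [535.8, 305.9, 142.7]
tcp_rot: [0.05, 3.132, 0.006]
ft_force: [-0.8, -0.1, -1.0]
width: 0.308
finger_force: 0.0
```

Run:
```python
from h import *
st(); 
for n in("side","top"):
  im=arm.grab_frame(n)
  for r in slides(n,im): print(n,*r)
```

```text
t 28.12 pos [535.8 305.9 142.7] x [-0.999  0.032 -0.01 ] y [0.032 0.999 0.004] z [ 0.01   0.003 -1.   ] j [ 0.32  0.32  1.55  0.    1.26 -1.22] w 28.3 ff 0.0 F [-0.8 -0.1 -1. ]
side [583.2 317. ] 87.9 [42.7 95.3]
side [531.6 239.5] 88.3 [40.9 94.5]
top [ 520.9 1023.9] 9.4 [59.8 85.2]
```

Run:
```python
from h import *
go([530.5,203,117],0,70,9,cmd=(np.array([532.4,303.1,137.1]),RM(88.1)),full=-90.3)
```

```text
t 28.23 pos [532.4 304.5 137.2] x [-0.999  0.032 -0.001] y [0.032 0.999 0.   ] z [ 0.001  0.    -1.   ] j [ 0.32  0.32  1.56  0.    1.26 -1.22] w 36.3 ff 0.0 F [ 0.3  0.2 -0.7]
yaw now 88.1 turn -90.3 rows 9
[0, 0, 0.1751, -0.2, -11.1, 2.2, 70]
[0, 0, 0.1751, -2.1, -10.9, 2.2, 70]
[0, 0, 0.1751, -4.0, -10.4, 2.2, 70]
[0, 0, 0.1751, -5.7, -9.5, 2.2, 70]
[0, 0, 0.1751, -7.3, -8.4, 2.2, 70]
[0, 0, 0.1751, -8.6, -7.0, 2.2, 70]
[0, 0, 0.1751, -9.7, -5.4, 2.2, 70]
[0, 0, 0.1751, -10.5, -3.6, 2.2, 70]
[0, 0, 0.1751, -11.0, -1.7, 2.2, 70]
```

apply_moves(
  targets=[
    [[0,0,0.175,-0.2,-11,2.2,70],[0,0,0.175,-2.1,-11,2.2,70],[0,0,0.175,-4,-10.4,2.2,70],[0,0,0.175,-5.7,-9.5,2.2,70],[0,0,0.175,-7.3,-8.4,2.2,70]],
  ],
)

```text
time: 28.85
ee_pos: [529.9, 247.8, 123.5]
tcp_rot: [-1.383, -2.817, 0.004]
ft_force: [-0.0, 0.6, 0.5]
width: 0.76
finger_force: 0.0
```

apply_moves(
  targets=[
    [[0,0,0.175,-8.6,-7,2.2,70],[0,0,0.175,-9.7,-5.4,2.2,70],[0,0,0.175,-10.5,-3.6,2.2,70],[0,0,0.175,-11,-1.7,2.2,70],[0,0,0,0,0,0,70]],
  ],
)

```text
time: 29.48
ee_pos: [529.2, 203.4, 115.1]
tcp_rot: [-2.259, -2.18, 0.005]
ft_force: [-0.4, 0.4, 0.3]
width: 0.758
finger_force: 0.0
```

apply_moves(
  targets=[
    [[0,0,0,0,0,0,70],[0,0,0,0,0,0,70],[0,0,0,0,0,0,70],[0,0,0,0,0,0,70],[0,0,0,0,0,0,70]],
  ],
)

```text
time: 30.1
ee_pos: [530.8, 203.9, 117.4]
tcp_rot: [2.262, 2.18, 0.0]
ft_force: [0.7, -0.4, -0.6]
width: 0.762
finger_force: 0.0
```

Run:
```python
from h import *
go([530.5,203,21.3],-2.2,70)
im=arm.grab_frame("side")
for r in slides("side",im): print(*r)
```

```text
t 30.1 pos [530.8 203.9 117.4] x [0.037 0.999 0.   ] y [ 0.999 -0.037  0.   ] z [ 0.  0. -1.] j [0.15 0.23 1.71 0.   1.2  0.19] w 70.0 ff 0.0 F [ 0.7 -0.4 -0.6]
yaw now -2.1 turn -0.1 rows 2
[0, 0, 0.0009, -0.4, -0.1, 48.1, 70]
[0, 0, 0.0009, -0.4, -0.1, 48.1, 70]
[583.2 317. ] 88.3 [42.3 95.6]
[531.4 239.5] 88.6 [41.2 94.5]
```

Then descend, grip, lift.

apply_moves(
  targets=[
    [[0,0,0,-0.4,0,48,70],[0,0,0,-0.4,0,48,70],[0,0,0,0,0,0,70],[0,0,0,0,0,0,70],[0,0,0,0,0,0,70]],
  ],
)

```text
time: 30.78
ee_pos: [532.9, 203.4, 24.1]
tcp_rot: [2.26, 2.178, 0.006]
ft_force: [-0.2, 0.2, -0.2]
width: 0.762
finger_force: 0.0
```

apply_moves(
  targets=[
    [[0,0,0,0,0,0,30],[0,0,0,0,0,0,30],[0,0,0,0,0,0,30],[0,0,0,0,0,0,30],[0,0,0,0,0,0,30]],
  ],
)

```text
time: 31.4
ee_pos: [530.9, 203.0, 21.5]
tcp_rot: [2.262, 2.18, 0.0]
ft_force: [0.4, -0.7, 0.9]
width: 0.43
finger_force: 29.7
```

Run:
```python
from h import *
st()
go([436.5,130,143],-2.1,30,3,cmd=(np.array([530.5,203.3,143.4]),RM(-2.1)))
go([436.8,-262.5,110],0,30,7,cmd=(np.array([436.5,130,143]),RM(-2.1)),full=3.1)
```

```text
t 31.4 pos [530.9 203.   21.5] x [0.037 0.999 0.   ] y [ 0.999 -0.037  0.   ] z [ 0.  0. -1.] j [0.15 0.37 1.76 0.   1.02 0.19] w 39.5 ff 29.7 F [ 0.4 -0.7  0.9]
t 31.4 pos [530.9 203.   21.5] x [0.037 0.999 0.   ] y [ 0.999 -0.037  0.   ] z [ 0.  0. -1.] j [0.15 0.37 1.76 0.   1.02 0.19] w 39.5 ff 29.7 F [ 0.4 -0.7  0.9]
yaw now -2.1 turn 0.0 rows 3
[0, 0, -0.0, -25.6, -30.4, 0.1, 30]
[0, 0, -0.0, -25.6, -30.4, 0.1, 30]
[0, 0, -0.0, -25.6, -30.4, 0.1, 30]
t 31.4 pos [530.9 203.   21.5] x [0.037 0.999 0.   ] y [ 0.999 -0.037  0.   ] z [ 0.  0. -1.] j [0.15 0.37 1.76 0.   1.02 0.19] w 39.5 ff 29.7 F [ 0.4 -0.7  0.9]
yaw now -2.1 turn 3.1 rows 7
[0, 0, -0.0077, -56.0, 2.1, 4.7, 30]
[0, 0, -0.0077, -56.0, 1.7, 4.7, 30]
[0, 0, -0.0077, -56.1, 1.2, 4.7, 30]
[0, 0, -0.0077, -56.1, 0.8, 4.7, 30]
[0, 0, -0.0077, -56.1, 0.4, 4.7, 30]
[0, 0, -0.0077, -56.1, -0.1, 4.7, 30]
[0, 0, -0.0077, -56.1, -0.5, 4.7, 30]
```

apply_moves(
  targets=[
    [[0,0,0,0,0,-12,30],[0,0,0,0,0,-40,30],[0,0,0,0,0,-40,30],[0,0,0,0,0,-30,30],[0,0,0,-25.6,-30.4,0,30]],
  ],
)

```text
time: 32.02
ee_pos: [502.3, 179.2, 147.6]
tcp_rot: [2.257, 2.178, 0.01]
ft_force: [-0.0, -0.2, -1.0]
width: 0.43
finger_force: 29.7
```

apply_moves(
  targets=[
    [[0,0,0,-25.6,-30.4,0,30],[0,0,0,-25.6,-30.4,0,30],[0,0,-0.0077,-56,2.1,4.7,30],[0,0,-0.0077,-56,1.7,4.7,30],[0,0,-0.0077,-56,1.2,4.7,30]],
  ],
)

```text
time: 32.65
ee_pos: [436.5, -39.9, 129.9]
tcp_rot: [2.235, 2.206, 0.001]
ft_force: [1.1, -0.9, -1.3]
width: 0.433
finger_force: 29.7
```

apply_moves(
  targets=[
    [[0,0,-0.0077,-56,0.8,4.7,30],[0,0,-0.0077,-56,0.4,4.7,30],[0,0,-0.0077,-56,0,4.7,30],[0,0,-0.0077,-56,-0.5,4.7,30],[0,0,0,0,0,0,30]],
  ],
)

```text
time: 33.28
ee_pos: [436.6, -265.6, 110.9]
tcp_rot: [2.207, 2.235, -0.001]
ft_force: [0.6, 1.0, -0.8]
width: 0.428
finger_force: 29.7
```

Run:
```python
from h import *
arm.grab_frame("top"); s=arm.grab_frame("side")
go([436.6,-262.5,60],1,30)
m=mask(s,*BLUE); q=np.argwhere(m[190:260,300:360])[:,::-1]+[300,190]; lo=q[q[:,1].argsort()]; print(lo[0],lo[-3:],q.min(0),q.max(0))
```

```text
t 33.38 pos [ 436.8 -262.2  110.6] x [-0.016  1.     0.001] y [ 1.     0.016 -0.   ] z [-0.     0.001 -1.   ] j [-0.78  0.1   1.88  0.    1.17 -0.79] w 39.9 ff 29.7 F [ 0.3 -0.4 -1.9]
yaw now 0.9 turn 0.1 rows 1
[0, 0, -0.0014, -0.3, -0.2, 50.6, 30]
[303 190] [[336 239]
 [338 240]
 [338 241]] [301 190] [340 241]
```

apply_moves(
  targets=[
    [[0,0,0,-0.3,0,25,30],[0,0,0,0,0,20,30],[0,0,0,0,0,8,30],[0,0,0,0,0,4,30],[0,0,0,0,0,0,30]],
  ],
)

```text
time: 34.0
ee_pos: [437.4, -262.6, 53.9]
tcp_rot: [2.201, 2.241, 0.0]
ft_force: [-0.6, 0.6, -0.3]
width: 0.433
finger_force: 29.7
```

apply_moves(
  targets=[
    [[0,0,0,0,0,5,30],[0,0,0,0,0,5,30],[0,0,0,0,0,4,30],[0,0,0,0,0,3,30],[0,0,0,0,0,0,30]],
  ],
)

```text
time: 34.62
ee_pos: [437.1, -263.0, 36.6]
tcp_rot: [-2.202, -2.24, 0.0]
ft_force: [-1.1, 0.5, 2.7]
width: 0.429
finger_force: 29.7
```

apply_moves(
  targets=[
    [[0,0,0,0,0,3,30],[0,0,0,0,0,3,30],[0,0,0,0,0,1,30],[0,0,0,0,0,0,30],[0,0,0,0,0,0,30]],
  ],
)

```text
time: 35.25
ee_pos: [438.1, -264.0, 31.1]
tcp_rot: [2.2, 2.238, -0.0]
ft_force: [-2.2, -0.1, 10.2]
width: 0.43
finger_force: 30.1
```

Run:
```python
from h import *
print(st()[0]["wrist_torque"])
```

```text
t 35.25 pos [ 438.1 -264.    31.1] x [-0.017  1.    -0.002] y [1.    0.017 0.002] z [ 0.002 -0.002 -1.   ] j [-0.78  0.22  1.92 -0.    1.   -0.8 ] w 39.5 ff 30.1 F [-2.2 -0.1 10.2]
[0.14954934 0.41363212 0.03997551]
```

Unexpected early contact (10 N at z 31). I look at the stand picture taken before this slide arrived.

Run:
```python
from h import *
t=cv2.imread("pics/top12.png"); s=cv2.imread("pics/side12.png"); t2=arm.grab_frame("top"); s2=arm.grab_frame("side")
f=lambda im,x,y:cv2.resize(im[y:y+37,x:x+50],None,fx=8,fy=8,interpolation=cv2.INTER_CUBIC)
cv2.imwrite("pics/v13.png",cv2.convertScaleAbs(np.vstack([np.hstack([f(t,322,225),f(s,305,225)]),np.hstack([f(t2,322,225),f(s2,305,217)])]),alpha=1.4))
```

```text
(no output)
```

View pics/v13.png

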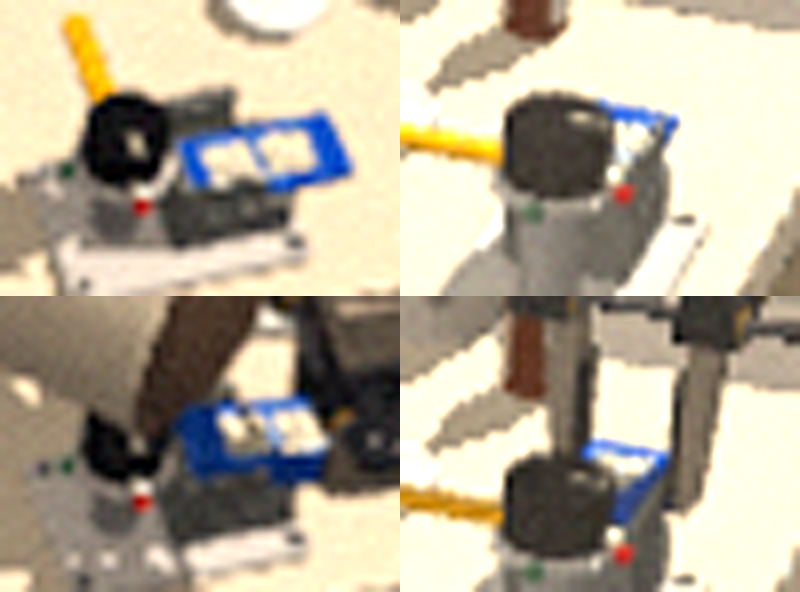

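Run:
```python
from h import *
f=lambda l,x,y:[((u+.5)/8-.5+x,(v+.5)/8-.5+y) for u,v in l]
T=f([(325,112),(355,170),(180,142)],322,225); S=f([(597,103),(680,121)],705-400-0,225); S=f([(197,103),(280,121)],305,225)
print(plane("top",T,42).round(1).tolist()); print(plane("side",S,42).round(1).tolist())
print(tri(T[:2],S).round(1).tolist())
```

```text
[[454.4, -268.9, 42.0], [416.4, -272.5, 42.0], [452.6, -189.9, 42.0]]
[[450.6, -265.9, 42.0], [412.5, -264.6, 42.0]]
[[452.7, -268.6, 41.6, 3.3], [416.2, -273.2, 38.6, 3.9]]
```

Slide 1 lies flat (front corners (454,−269), (416,−272), z≈41); the contact is my fingertips straddling slide 1's sides. Releasing here lets slide 2 drop about 5 mm between the guides.

apply_moves(
  targets=[
    [[0,0,0,0,0,0,46],[0,0,0,0,0,0,50],[0,0,0,0,0,0,60],[0,0,0,0,0,0,60],[0,0,0,0,0,0,60]],
  ],
)

```text
time: 35.98
ee_pos: [437.1, -262.7, 29.4]
tcp_rot: [-2.202, -2.24, -0.0]
ft_force: [0.1, 0.2, -0.2]
width: 0.657
finger_force: 0.0
```

Run:
```python
from h import *
st()
```

```text
t 35.98 pos [ 437.1 -262.7   29.4] x [-0.017  1.     0.   ] y [ 1.     0.017 -0.   ] z [-0.  0. -1.] j [-0.78  0.23  1.92  0.    1.   -0.8 ] w 60.4 ff 0.0 F [ 0.1  0.2 -0.2]
```

apply_moves(
  targets=[
    [[0,0,0,0,0,-30,60],[0,0,0,0,0,-60,60],[0,0,0,0,0,-60,60],[0,0,0,0,0,-45,60],[0,0,0,0,0,0,0]],
  ],
)

```text
time: 36.6
ee_pos: [439.0, -264.6, 229.1]
tcp_rot: [2.196, 2.234, 0.0]
ft_force: [-0.7, -0.3, -1.2]
width: 0.568
finger_force: 0.0
```

Run:
```python
from h import *
st()
t=arm.grab_frame("top"); s=arm.grab_frame("side"); cv2.imwrite("pics/top14.png",t); cv2.imwrite("pics/side14.png",s)
for n,im,x,y in(("top",t,322,225),("side",s,318,230)):
    big=cv2.resize(im[y:y+50,x:x+60],None,fx=6,fy=6,interpolation=cv2.INTER_CUBIC); m=cv2.morphologyEx(mask(big,*BLUE),cv2.MORPH_CLOSE,np.ones((9,9)))
    for c in cv2.findContours(m,0,1)[0]:
        if cv2.contourArea(c)>200:
            a=cv2.approxPolyDP(c,5,True).reshape(-1,2); uv=(a+.5)/6-.5+[x,y]; print(n,uv.round(1).tolist(),plane(n,uv,48)[:,:2].round().tolist())
```

```text
t 36.6 pos [ 439.  -264.6  229.1] x [-0.017  1.    -0.006] y [1.    0.017 0.006] z [ 0.006 -0.006 -1.   ] j [-0.78 -0.02  1.76  0.    1.4  -0.8 ] w 52.2 ff 0.0 F [-0.7 -0.3 -1.2]
top [[354.8, 239.6], [343.4, 240.6], [342.8, 242.4], [345.8, 247.4], [347.8, 247.8], [347.2, 241.6], [350.2, 240.4], [353.9, 241.1]] [[452.0, -235.0], [458.0, -188.0], [449.0, -183.0], [423.0, -187.0], [420.0, -195.0], [449.0, -202.0], [452.0, -216.0], [446.0, -229.0]]
top [[363.2, 238.1], [355.6, 239.1], [360.2, 239.2], [362.2, 244.1], [358.8, 245.6], [355.9, 245.2], [355.4, 248.2], [365.9, 245.2]] [[452.0, -272.0], [454.0, -239.0], [449.0, -258.0], [424.0, -258.0], [420.0, -242.0], [424.0, -231.0], [411.0, -225.0], [415.0, -271.0]]
side [[328.1, 236.4], [335.9, 238.6], [333.2, 244.4], [336.2, 239.8], [338.9, 238.4], [338.6, 237.2], [329.4, 235.2]] [[453.0, -260.0], [423.0, -256.0], [419.0, -210.0], [420.0, -248.0], [414.0, -262.0], [418.0, -270.0], [452.0, -271.0]]
```

Run:
```python
from h import *
go([436,262,225],0,0,10,cmd=(np.array([437,-262.5,224.5]),RM(1)),full=87)
go([587,392,75],88,0,5,cmd=(np.array([436,262,225]),RM(88)))
```

```text
t 36.7 pos [ 437.  -262.6  224. ] x [-0.017  1.     0.   ] y [ 1.     0.017 -0.   ] z [-0.  0. -1.] j [-0.78 -0.02  1.76  0.    1.4  -0.8 ] w 44.3 ff 0.0 F [-0.2 -0.1 -0.8]
yaw now 1.0 turn 87 rows 10
[0, 0, -0.1518, 52.4, 0.8, -0.1, 0]
[0, 0, -0.1518, 51.7, 8.7, -0.1, 0]
[0, 0, -0.1518, 49.8, 16.5, -0.1, 0]
[0, 0, -0.1518, 46.7, 23.8, -0.1, 0]
[0, 0, -0.1518, 42.6, 30.6, -0.1, 0]
[0, 0, -0.1518, 37.5, 36.7, -0.1, 0]
[0, 0, -0.1518, 31.5, 41.9, -0.1, 0]
[0, 0, -0.1518, 24.8, 46.2, -0.1, 0]
[0, 0, -0.1518, 17.5, 49.4, -0.1, 0]
[0, 0, -0.1518, 9.8, 51.5, -0.1, 0]
t 36.7 pos [ 437.  -262.6  224. ] x [-0.017  1.     0.   ] y [ 1.     0.017 -0.   ] z [-0.  0. -1.] j [-0.78 -0.02  1.76  0.    1.4  -0.8 ] w 44.3 ff 0.0 F [-0.2 -0.1 -0.8]
yaw now 88.0 turn 0.0 rows 5
[0, 0, -0.0, -29.3, 27.0, 30.0, 0]
[0, 0, -0.0, -29.3, 27.0, 30.0, 0]
[0, 0, -0.0, -29.3, 27.0, 30.0, 0]
[0, 0, -0.0, -29.3, 27.0, 30.0, 0]
[0, 0, -0.0, -29.3, 27.0, 30.0, 0]
```

apply_moves(
  targets=[
    [[0,0,-0.152,52.4,0.8,0,0],[0,0,-0.152,51.7,8.7,0,0],[0,0,-0.152,49.8,16.5,0,0],[0,0,-0.152,46.7,23.8,0,0],[0,0,-0.152,42.6,30.6,0,0]],
  ],
)

```text
time: 37.33
ee_pos: [435.1, 1.4, 222.0]
tcp_rot: [-1.206, -2.896, 0.001]
ft_force: [1.2, 0.4, 0.8]
width: 0.005
finger_force: 0.0
```

apply_moves(
  targets=[
    [[0,0,-0.152,37.5,36.7,0,0],[0,0,-0.152,31.5,41.9,0,0],[0,0,-0.152,24.8,46.2,0,0],[0,0,-0.152,17.5,49.4,0,0],[0,0,-0.152,9.8,51.5,0,0]],
  ],
)

```text
time: 37.95
ee_pos: [434.3, 262.9, 221.9]
tcp_rot: [-0.045, -3.137, 0.002]
ft_force: [0.5, 0.4, -0.1]
width: 0.004
finger_force: 0.0
```

apply_moves(
  targets=[
    [[0,0,0,-29,27,30,0],[0,0,0,-29,27,30,0],[0,0,0,-29,27,30,0],[0,0,0,-29,27,30,0],[0,0,0,-29,27,30,0]],
  ],
)

```text
time: 38.58
ee_pos: [584.4, 391.6, 70.1]
tcp_rot: [-0.053, -3.137, 0.003]
ft_force: [0.4, -0.4, 0.4]
width: 0.006
finger_force: 0.0
```

apply_moves(
  targets=[
    [[0,0,0,0,0,0,0],[0,0,0,0,0,0,0],[0,0,0,0,0,0,0],[0,0,0,0,0,0,0],[0,0,0,0,0,0,0]],
  ],
)

```text
time: 39.2
ee_pos: [585.6, 391.5, 75.7]
tcp_rot: [0.053, 3.14, 0.001]
ft_force: [0.2, -0.1, 0.6]
width: 0.004
finger_force: 0.0
```

Run:
```python
from h import *
go([587,392,38],88,0)
s=arm.grab_frame("side"); t=arm.grab_frame("top"); cv2.imwrite("pics/top15.png",t)
for n,im in(("side",s),("top",t)):
  for r in slides(n,im): print(n,*r)
  for r in slides(n,im,48): print("48",n,*r)
```

```text
t 39.2 pos [585.6 391.5  75.7] x [-0.999  0.034 -0.001] y [0.034 0.999 0.001] z [ 0.001  0.001 -1.   ] j [ 0.42  0.61  1.3   0.    1.23 -1.12] w 0.4 ff 0.0 F [ 0.2 -0.1  0.6]
yaw now 88.1 turn -0.1 rows 1
[0, 0, 0.0011, -1.4, 0.5, 37.7, 0]
side [583.8 317.1] 89.7 [41.5 96.3]
48 side [579.6 323.9] 89.7 [41.1 95.5]
top [ 520.8 1023.9] 9.4 [59.8 85.2]
top [696.1 516.8] 7.9 [ 48.9 111.3]
48 top [ 516.7 1021.6] 9.4 [59.6 84.9]
48 top [691.4 516.2] 7.9 [ 48.7 111. ]
```

apply_moves(
  targets=[
    [[0,0,0,-1.4,0,25,0],[0,0,0,0,0,12.5,0],[0,0,0,0,0,0,0],[0,0,0,0,0,0,0],[0,0,0,0,-6,0,0]],
  ],
)

```text
time: 39.92
ee_pos: [587.2, 386.0, 38.1]
tcp_rot: [0.052, 3.139, 0.001]
ft_force: [-0.1, 0.4, 0.3]
width: 0.004
finger_force: 0.0
```

apply_moves(
  targets=[
    [[0,0,0,0,-8,0,0],[0,0,0,0,-8,0,0],[0,0,0,0,-8,0,0],[0,0,0,0,-8,0,0],[0,0,0,0,-8,0,0]],
  ],
)

```text
time: 40.55
ee_pos: [585.2, 345.0, 37.0]
tcp_rot: [0.053, 3.141, 0.0]
ft_force: [0.4, 0.9, 0.1]
width: 0.005
finger_force: 0.2
```

apply_moves(
  targets=[
    [[0,0,0,0,-8,0,0],[0,0,0,0,0,0,0],[0,0,0,0,0,0,0],[0,0,0,0,0,0,0],[0,0,0,0,0,0,0]],
  ],
)

```text
time: 41.18
ee_pos: [584.9, 337.8, 36.9]
tcp_rot: [-0.052, -3.141, 0.0]
ft_force: [1.4, -0.7, 0.5]
width: 0.002
finger_force: 0.0
```

Run:
```python
from h import *
st()
s=arm.grab_frame("side")
for n,im in(("side",s),):
  for r in slides(n,im): print(n,*r)
```

```text
t 41.17 pos [584.9 337.8  36.9] x [-0.999  0.033  0.   ] y [ 0.033  0.999 -0.   ] z [-0. -0. -1.] j [ 0.35  0.59  1.42  0.    1.14 -1.19] w 0.1 ff 0.0 F [ 1.4 -0.7  0.5]
side [583.3 282. ] 87.9 [39.9 93.8]
```

apply_moves(
  targets=[
    [[0,0,0,0,-8,0,0],[0,0,0,0,-8,0,0],[0,0,0,0,-8,0,0],[0,0,0,0,-8,0,0],[0,0,0,0,-8,0,0]],
  ],
)

```text
time: 41.85
ee_pos: [583.6, 296.9, 37.0]
tcp_rot: [-0.053, -3.141, 0.0]
ft_force: [0.1, 0.3, -0.5]
width: 0.008
finger_force: 0.1
```

apply_moves(
  targets=[
    [[0,0,0,0,-6,0,0],[0,0,0,0,0,0,0],[0,0,0,0,10,0,70],[0,0,0,0,0,-50,70],[0,0,0,0,0,-50,70]],
  ],
)

```text
time: 42.48
ee_pos: [583.0, 302.5, 137.5]
tcp_rot: [-0.052, -3.14, 0.0]
ft_force: [1.2, 1.2, -0.6]
width: 0.309
finger_force: 0.0
```

Run:
```python
from h import *
s=arm.grab_frame("side")
st()
for n,im in(("side",s),):
  for r in slides(n,im): print(n,*r)
go([581.5,201.5,117],0,70,9,cmd=(np.array([583.3,301.8,137]),RM(88.1)),full=-90.3)
```

```text
t 42.52 pos [587.5 304.  146.8] x [-0.999  0.033 -0.011] y [0.033 0.999 0.004] z [ 0.011  0.004 -1.   ] j [ 0.3   0.42  1.41  0.    1.3  -1.24] w 32.4 ff 0.0 F [3.6 0.8 4.4]
side [581.2 237.7] 87.2 [41.1 94.4]
t 42.52 pos [587.5 304.  146.8] x [-0.999  0.033 -0.011] y [0.033 0.999 0.004] z [ 0.011  0.004 -1.   ] j [ 0.3   0.42  1.41  0.    1.3  -1.24] w 32.4 ff 0.0 F [3.6 0.8 4.4]
yaw now 88.1 turn -90.3 rows 9
[0, 0, 0.1751, -0.2, -11.1, 2.2, 70]
[0, 0, 0.1751, -2.1, -10.9, 2.2, 70]
[0, 0, 0.1751, -4.0, -10.4, 2.2, 70]
[0, 0, 0.1751, -5.7, -9.6, 2.2, 70]
[0, 0, 0.1751, -7.3, -8.4, 2.2, 70]
[0, 0, 0.1751, -8.7, -7.0, 2.2, 70]
[0, 0, 0.1751, -9.8, -5.4, 2.2, 70]
[0, 0, 0.1751, -10.5, -3.6, 2.2, 70]
[0, 0, 0.1751, -11.0, -1.7, 2.2, 70]
```

Run:
```python
from h import *
print(plane("top",[(240,223),(209,222),(240,190)],0).round(),plane("top",[(240,188),(238,205)],80).round(),plane("side",[(206,302)],0).round(),plane("side",[(206,288),(185,268)],60).round())
for r in slides("side",arm.grab_frame("side")): print(*r)
st()
```

```text
[[674. 206.   0.]
 [708. 336.   0.]
 [858. 173.   0.]] [[801. 179.  80.]
 [709. 204.  80.]] [[675. 197.   0.]] [[663. 212.  60.]
 [777. 144.  60.]]
[678.8 347.6] 101.4 [59.5 60.1]
[581.2 237.7] 87.2 [41.1 94.4]
t 42.58 pos [587.9 304.  144.8] x [-0.999  0.033 -0.012] y [0.033 0.999 0.004] z [ 0.012  0.004 -1.   ] j [ 0.29  0.42  1.41  0.    1.29 -1.24] w 36.5 ff 0.0 F [ 0.  -0.5  0.7]
```

apply_moves(
  targets=[
    [[0,0,0.175,-0.2,-11,2.2,70],[0,0,0.175,-2.1,-11,2.2,70],[0,0,0.175,-4,-10.4,2.2,70],[0,0,0.175,-5.7,-9.6,2.2,70],[0,0,0.175,-7.3,-8.4,2.2,70]],
  ],
)

```text
time: 43.2
ee_pos: [582.4, 246.4, 125.3]
tcp_rot: [-1.386, -2.819, 0.0]
ft_force: [-0.4, -0.5, -0.0]
width: 0.76
finger_force: 0.0
```

apply_moves(
  targets=[
    [[0,0,0.175,-8.7,-7,2.2,70],[0,0,0.175,-9.8,-5.4,2.2,70],[0,0,0.175,-10.5,-3.6,2.2,70],[0,0,0.175,-11,-1.7,2.2,70],[0,0,0,0,0,0,70]],
  ],
)

```text
time: 43.82
ee_pos: [581.6, 201.5, 116.4]
tcp_rot: [-2.261, -2.18, 0.001]
ft_force: [-0.7, 0.0, -0.5]
width: 0.762
finger_force: 0.0
```

apply_moves(
  targets=[
    [[0,0,0,0,0,0,70],[0,0,0,0,0,0,70],[0,0,0,0,0,0,70],[0,0,0,0,0,0,70],[0,0,0,0,0,0,70]],
  ],
)

```text
time: 44.45
ee_pos: [582.0, 201.4, 117.2]
tcp_rot: [2.263, 2.179, 0.0]
ft_force: [-0.4, -0.8, -0.5]
width: 0.763
finger_force: 0.0
```

Run:
```python
from h import *
go([580.6,201.5,31],-2.2,70)
for r in slides("side",arm.grab_frame("side")): print(*r)
```

```text
t 44.45 pos [582.  201.4 117.2] x [0.038 0.999 0.   ] y [ 0.999 -0.038  0.   ] z [ 0.  0. -1.] j [0.14 0.35 1.57 0.   1.22 0.17] w 70.2 ff 0.0 F [-0.4 -0.8 -0.5]
yaw now -2.2 turn -0.0 rows 2
[0, 0, 0.0004, 0.0, -0.7, 43.1, 70]
[0, 0, 0.0004, 0.0, -0.7, 43.1, 70]
[581.1 237.8] 87.2 [41.2 95.1]
```

apply_moves(
  targets=[
    [[0,0,0,0,-0.7,43,70],[0,0,0,0,-0.7,43,70],[0,0,0,0,0,0,70],[0,0,0,0,0,0,70],[0,0,0,0,0,0,70]],
  ],
)

```text
time: 45.12
ee_pos: [582.5, 201.7, 33.8]
tcp_rot: [2.261, 2.177, 0.006]
ft_force: [0.1, -0.3, 1.2]
width: 0.762
finger_force: 0.0
```

apply_moves(
  targets=[
    [[0,0,0,0,0,0,30],[0,0,0,0,0,0,30],[0,0,0,0,0,0,30],[0,0,0,0,0,0,30],[0,0,0,0,0,0,30]],
  ],
)

```text
time: 45.75
ee_pos: [581.7, 201.3, 31.7]
tcp_rot: [2.262, 2.178, 0.003]
ft_force: [4.1, -0.6, -0.8]
width: 0.429
finger_force: 29.8
```

Run:
```python
from h import *
st()
go([437,130,153],-2.2,30,4,cmd=(np.array([580.6,201.4,153]),RM(-2.2)))
go([437,-262.5,110],0,30,7,cmd=(np.array([437,130,153]),RM(-2.2)),full=3.2)
```

```text
t 45.75 pos [581.7 201.3  31.7] x [0.038 0.999 0.   ] y [ 0.999 -0.038  0.002] z [ 0.002  0.    -1.   ] j [ 0.14  0.46  1.61 -0.    1.07  0.18] w 39.4 ff 29.8 F [ 4.1 -0.6 -0.8]
t 45.75 pos [581.7 201.3  31.7] x [0.038 0.999 0.   ] y [ 0.999 -0.038  0.002] z [ 0.002  0.    -1.   ] j [ 0.14  0.46  1.61 -0.    1.07  0.18] w 39.4 ff 29.8 F [ 4.1 -0.6 -0.8]
yaw now -2.2 turn 0.0 rows 4
[0, 0, -0.0, -19.2, -35.2, 0.0, 30]
[0, 0, -0.0, -19.2, -35.2, 0.0, 30]
[0, 0, -0.0, -19.2, -35.2, 0.0, 30]
[0, 0, -0.0, -19.2, -35.2, 0.0, 30]
t 45.75 pos [581.7 201.3  31.7] x [0.038 0.999 0.   ] y [ 0.999 -0.038  0.002] z [ 0.002  0.    -1.   ] j [ 0.14  0.46  1.61 -0.    1.07  0.18] w 39.4 ff 29.8 F [ 4.1 -0.6 -0.8]
yaw now -2.2 turn 3.2 rows 7
[0, 0, -0.008, -56.0, 2.2, 6.1, 30]
[0, 0, -0.008, -56.0, 1.7, 6.1, 30]
[0, 0, -0.008, -56.1, 1.3, 6.1, 30]
[0, 0, -0.008, -56.1, 0.8, 6.1, 30]
[0, 0, -0.008, -56.1, 0.4, 6.1, 30]
[0, 0, -0.008, -56.1, -0.1, 6.1, 30]
[0, 0, -0.008, -56.1, -0.5, 6.1, 30]
```

apply_moves(
  targets=[
    [[0,0,0,0,0,-12,30],[0,0,0,0,0,-35,30],[0,0,0,0,0,-40,30],[0,0,0,0,0,-35,30],[0,0,0,-19,-35.2,0,30]],
  ],
)

```text
time: 46.38
ee_pos: [547.1, 184.4, 157.0]
tcp_rot: [2.26, 2.177, 0.009]
ft_force: [0.3, -0.4, -0.7]
width: 0.426
finger_force: 29.8
```

apply_moves(
  targets=[
    [[0,0,0,-19,-35.2,0,30],[0,0,0,-19,-35.2,0,30],[0,0,0,-19,-35.2,0,30],[0,0,-0.008,-56,2.2,6,30],[0,0,-0.008,-56,1.7,6,30]],
  ],
)

```text
time: 47.0
ee_pos: [435.7, 18.2, 140.9]
tcp_rot: [-2.242, -2.199, 0.001]
ft_force: [0.9, -0.8, 0.1]
width: 0.433
finger_force: 29.8
```

apply_moves(
  targets=[
    [[0,0,-0.008,-56,1.3,6,30],[0,0,-0.008,-56,0.8,6,30],[0,0,-0.008,-56,0.4,6,30],[0,0,-0.008,-56,0,6,30],[0,0,-0.008,-56,-0.5,6,30]],
  ],
)

```text
time: 47.62
ee_pos: [436.6, -262.2, 110.7]
tcp_rot: [-2.2, -2.24, -0.001]
ft_force: [0.9, 0.7, 0.1]
width: 0.431
finger_force: 29.8
```

apply_moves(
  targets=[
    [[0,0,0,0,0,0,30],[0,0,0,0,0,0,30],[0,0,0,0,0,0,30],[0,0,0,0,0,0,30],[0,0,0,0,0,0,30]],
  ],
)

```text
time: 48.25
ee_pos: [437.6, -260.6, 111.3]
tcp_rot: [2.2, 2.242, 0.0]
ft_force: [-0.9, 0.1, -0.8]
width: 0.431
finger_force: 29.8
```

Run:
```python
from h import *
s=arm.grab_frame("side")
go([436.8,-261.5,47.5],1,30)
m=mask(s,*BLUE); q=np.argwhere(m[190:260,312:360])[:,::-1]+[312,190]; print(q.min(0),q.max(0))
print(proj("side",[[436.5,-182,121],[437,-272,121],[416,-182,121],[457,-182,121]]).round(1))
```

```text
t 48.3 pos [ 437.5 -260.8  111.3] x [-0.019  1.    -0.   ] y [1.    0.019 0.   ] z [ 0. -0. -1.] j [-0.78  0.1   1.88  0.    1.17 -0.79] w 39.3 ff 29.8 F [-0.1  0.1 -0.6]
yaw now 1.1 turn -0.1 rows 2
[0, 0, 0.0007, -0.4, -0.4, 31.9, 30]
[0, 0, 0.0007, -0.4, -0.4, 31.9, 30]
[322 217] [339 243]
[[327.1 227.4]
 [334.9 217. ]
 [333.1 228.6]
 [321.1 226.3]]
```

apply_moves(
  targets=[
    [[0,0,0,-0.5,-0.5,25,30],[0,0,0,-0.5,0,20,30],[0,0,0,0,0,10,30],[0,0,0,0,0,4,30],[0,0,0,0,0,3,30]],
  ],
)

```text
time: 48.92
ee_pos: [437.4, -262.6, 49.6]
tcp_rot: [2.2, 2.241, 0.0]
ft_force: [-0.2, -0.9, -0.4]
width: 0.428
finger_force: 29.8
```

apply_moves(
  targets=[
    [[0,0,0,0,0,1,30],[0,0,0,0,0,0,30],[0,0,0,0,0,0,30],[0,0,0,0,0,0,30],[0,0,0,0,0,0,30]],
  ],
)

```text
time: 49.55
ee_pos: [437.1, -262.4, 48.3]
tcp_rot: [2.201, 2.241, -0.0]
ft_force: [0.7, -0.3, -0.6]
width: 0.429
finger_force: 30.0
```

Run:
```python
from h import *
st()
```

```text
t 49.55 pos [ 437.1 -262.4   48.3] x [-0.018  1.    -0.   ] y [1.    0.018 0.   ] z [ 0. -0. -1.] j [-0.78  0.19  1.92 -0.    1.03 -0.8 ] w 39.4 ff 30.0 F [ 0.7 -0.3 -0.6]
```

apply_moves(
  targets=[
    [[0,0,0,0,0,0,46],[0,0,0,0,0,0,50],[0,0,0,0,0,0,60],[0,0,0,0,0,0,60],[0,0,0,0,0,-40,60]],
  ],
)

```text
time: 50.18
ee_pos: [434.8, -260.2, 85.6]
tcp_rot: [-2.196, -2.236, 0.0]
ft_force: [-0.8, -1.1, 0.6]
width: 0.652
finger_force: 0.0
```

apply_moves(
  targets=[
    [[0,0,0,0,0,-60,0],[0,0,0,-55,0,-40,0],[0,0,0,-55,0,0,0],[0,0,0,0,0,0,0],[0,0,0,0,0,0,0]],
  ],
)

```text
time: 50.8
ee_pos: [438.5, -367.1, 184.2]
tcp_rot: [-2.2, -2.24, -0.001]
ft_force: [-0.0, -0.0, -0.2]
width: 0.133
finger_force: 0.0
```

Run:
```python
from h import *
st()
t=arm.grab_frame("top"); s=arm.grab_frame("side"); cv2.imwrite("pics/top16.png",t); cv2.imwrite("pics/side16.png",s)
for n,im,x,y in(("top",t,322,225),("side",s,318,225)):
    big=cv2.resize(im[y:y+50,x:x+60],None,fx=6,fy=6,interpolation=cv2.INTER_CUBIC); m=cv2.morphologyEx(mask(big,*BLUE),cv2.MORPH_CLOSE,np.ones((25,25)))
    for c in cv2.findContours(m,0,1)[0]:
        if cv2.contourArea(c)>200:
            a=cv2.approxPolyDP(c,5,True).reshape(-1,2); uv=(a+.5)/6-.5+[x,y]; print(n,uv.round(1).tolist(),plane(n,uv,54)[:,:2].round().tolist())
print(proj("top",[[436+a,-226.5+b,54] for a,b in((20,45),(20,-45),(-20,-45),(-20,45))]).round(1).tolist(),proj("side",[[436+a,-226.5+b,54] for a,b in((20,45),(20,-45),(-20,-45),(-20,45))]).round(1).tolist())
f=lambda im,x,y:cv2.resize(im[y:y+45,x:x+50],None,fx=8,fy=8,interpolation=cv2.INTER_CUBIC)
cv2.imwrite("pics/v14.png",cv2.convertScaleAbs(np.hstack([f(t,322,222),f(s,305,222)]),alpha=1.4))
```

```text
t 50.8 pos [ 438.5 -367.1  184.2] x [-0.018  1.     0.002] y [ 1.     0.018 -0.001] z [-0.001  0.002 -1.   ] j [-0.91  0.18  1.64  0.    1.33 -0.93] w 12.2 ff 0.0 F [-0.  -0.  -0.2]
top [[366.4, 243.6], [363.2, 237.1], [358.9, 238.1], [361.8, 239.9], [360.9, 244.6], [349.1, 245.6], [348.2, 239.9], [354.4, 239.8], [354.6, 238.8], [349.4, 238.6], [344.4, 243.2], [346.2, 247.6], [354.9, 247.2], [355.4, 248.4], [364.9, 246.1]] [[419.0, -274.0], [453.0, -271.0], [452.0, -252.0], [441.0, -261.0], [419.0, -250.0], [425.0, -201.0], [453.0, -206.0], [448.0, -231.0], [453.0, -234.0], [458.0, -213.0], [440.0, -186.0], [418.0, -187.0], [412.0, -222.0], [406.0, -222.0], [409.0, -264.0]]
side [[329.2, 234.1], [327.9, 236.6], [334.2, 236.4], [333.9, 241.4], [331.1, 243.9], [332.6, 245.1], [339.2, 236.4]] [[452.0, -268.0], [450.0, -248.0], [431.0, -258.0], [421.0, -221.0], [424.0, -200.0], [417.0, -194.0], [415.0, -265.0]]
[[342.2, 240.3], [363.0, 236.5], [366.1, 244.3], [345.1, 248.2]] [[320.3, 244.4], [328.4, 233.5], [339.4, 235.6], [331.8, 246.7]]
```

View pics/v14.png

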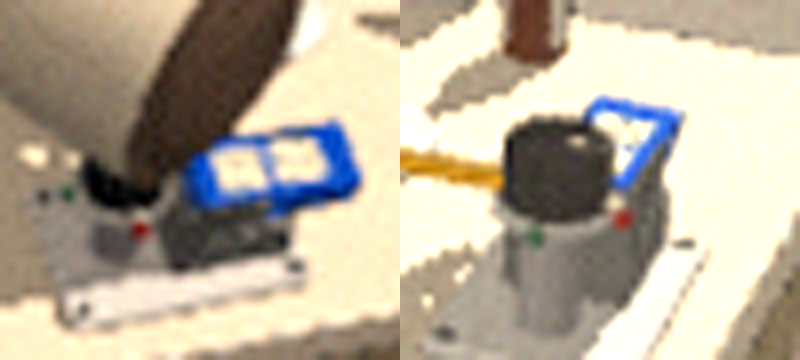

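All three slides are stacked: front corners match predictions within a pixel (left panel (345,125),(358,185); right panel (597,98),(683,112)). Now lock the collar.

Run:
```python
from h import *
go([436.8,-151,184],1,91.9,4)
```

```text
t 50.9 pos [ 438.8 -366.4  184.4] x [-0.019  1.     0.001] y [ 1.     0.019 -0.001] z [-0.001  0.001 -1.   ] j [-0.91  0.17  1.64  0.    1.33 -0.93] w 4.4 ff 0.0 F [ 0.7  0.8 -0.7]
yaw now 1.1 turn -0.1 rows 4
[0, 0, 0.0004, 53.9, 0.5, 0.1, 91.9]
[0, 0, 0.0004, 53.9, 0.5, 0.1, 91.9]
[0, 0, 0.0004, 53.9, 0.5, 0.1, 91.9]
[0, 0, 0.0004, 53.9, 0.5, 0.1, 91.9]
```

apply_moves(
  targets=[
    [[0,0,0,54,0.5,0,91.9],[0,0,0,54,0.5,0,91.9],[0,0,0,54,0.5,0,91.9],[0,0,0,53.5,0.5,0,91.9],[0,0,0,0,0,0,91.9]],
  ],
)

```text
time: 51.52
ee_pos: [436.4, -148.4, 184.6]
tcp_rot: [-2.194, -2.247, -0.001]
ft_force: [0.0, -1.0, -0.5]
width: 0.566
finger_force: 0.0
```

apply_moves(
  targets=[
    [[0,0,0,0,0,0,91.9],[0,0,0,0,0,0,91.9],[0,0,0,0,0,0,91.9],[0,0,0,0,0,0,91.9],[0,0,0,0,0,0,91.9]],
  ],
)

```text
time: 52.15
ee_pos: [436.9, -152.6, 184.8]
tcp_rot: [-2.202, -2.241, 0.0]
ft_force: [0.4, 0.1, -0.6]
width: 0.999
finger_force: 0.0
```

Run:
```python
from h import *
go([436.5,-151,83],1,91.9,4)
```

```text
t 52.15 pos [ 436.9 -152.6  184.8] x [-0.017  1.     0.   ] y [ 1.     0.017 -0.   ] z [-0.  0. -1.] j [-0.6  -0.11  1.93 -0.    1.32 -0.62] w 91.8 ff 0.0 F [ 0.4  0.1 -0.6]
yaw now 1.0 turn -0.0 rows 4
[0, 0, 0.0, 0.4, -0.1, 25.5, 91.9]
[0, 0, 0.0, 0.4, -0.1, 25.5, 91.9]
[0, 0, 0.0, 0.4, -0.1, 25.5, 91.9]
[0, 0, 0.0, 0.4, -0.1, 25.5, 91.9]
```

apply_moves(
  targets=[
    [[0,0,0,0.4,0,30,91.9],[0,0,0,0.4,0,30,91.9],[0,0,0,0.4,0,25,91.9],[0,0,0,0,0,17,91.9],[0,0,0,0,0,0,91.9]],
  ],
)

```text
time: 52.78
ee_pos: [435.9, -150.5, 81.7]
tcp_rot: [-2.199, -2.239, 0.001]
ft_force: [-0.0, 0.1, 1.2]
width: 1.001
finger_force: 0.0
```

apply_moves(
  targets=[
    [[0,0,0,0,0,0,40],[0,0,0,0,0,0,40],[0,0,0,0,0,0,40],[0,0,0,0,0,0,40],[0,0,0,0,0,0,40]],
  ],
)

```text
time: 53.4
ee_pos: [436.8, -151.1, 83.0]
tcp_rot: [-2.201, -2.241, 0.0]
ft_force: [-7.9, -0.7, 2.9]
width: 0.477
finger_force: 4.1
```

apply_moves(
  targets=[
    [[0,0,0,0,0,0,40],[0,0,0,0,0,0,40],[0,0,0.12,0,0,0,40],[0,0,0.12,0,0,0,40],[0,0,0.16,0,0,0,40]],
  ],
)

```text
time: 54.02
ee_pos: [436.8, -151.2, 83.0]
tcp_rot: [-2.607, -1.753, 0.001]
ft_force: [-1.9, -0.5, 2.0]
width: 0.472
finger_force: 30.0
```

apply_moves(
  targets=[
    [[0,0,0.16,0,0,0,40],[0,0,0.16,0,0,0,40],[0,0,0.16,0,0,0,40],[0,0,0.16,0,0,0,40],[0,0,0.16,0,0,0,40]],
  ],
)

```text
time: 54.65
ee_pos: [437.2, -151.5, 83.0]
tcp_rot: [3.083, 0.599, 0.001]
ft_force: [-0.6, -1.3, 0.6]
width: 0.466
finger_force: 30.0
```

apply_moves(
  targets=[
    [[0,0,0.16,0,0,0,40],[0,0,0.12,0,0,0,40],[0,0,0.12,0,0,0,40],[0,0,0,0,0,0,40],[0,0,0,0,0,0,40]],
  ],
)

```text
time: 55.28
ee_pos: [437.2, -151.7, 83.0]
tcp_rot: [3.14, -0.015, 0.001]
ft_force: [-0.6, -3.0, -0.9]
width: 0.466
finger_force: 30.0
```

Run:
```python
from h import *
print(st()[0]["wrist_torque"])
t=arm.grab_frame("top"); m=mask(t[215:275,310:390],(18,150,120),(32,255,255)); q=np.argwhere(m)[:,::-1]+[310,215]; print(len(q),q.min(0) if len(q) else 0,q.max(0) if len(q) else 0)
p=plane("top",q,74)[:,:2]; d=p-[436.2,-151.5]; i=np.hypot(*d.T).argmax(); print(p.mean(0),p[i],np.degrees(np.arctan2(d.mean(0)[1],d.mean(0)[0])))
```

```text
t 55.27 pos [ 437.2 -151.7   83. ] x [ 1.    -0.009  0.001] y [-0.009 -1.     0.001] z [ 0.001 -0.001 -1.   ] j [-0.6   0.02  2.03 -0.    1.1   0.98] w 42.8 ff 30.0 F [-0.6 -3.  -0.9]
[-0.67132594  0.03393989  0.00599393]
35 [344 239] [357 243]
[ 432.2193175  -209.14992317] [ 431.46597546 -234.64276878] -93.94995958757706
```

apply_moves(
  targets=[
    [[0,0,0,0,0,0,91.9],[0,0,0,0,0,0,91.9],[0,0,0,0,0,0,91.9],[0,0,0,0,0,0,91.9],[0,0,0,0,0,-30,91.9]],
  ],
)

```text
time: 55.95
ee_pos: [435.1, -149.7, 111.1]
tcp_rot: [-3.138, 0.017, 0.007]
ft_force: [0.6, 0.1, 0.6]
width: 0.985
finger_force: 0.0
```

apply_moves(
  targets=[
    [[0,0,0,0,0,-50,91.9],[0,0,0,0,0,-50,91.9],[0,0,0,0,-50,-20,91.9],[0,0,0,0,-60,0,91.9],[0,0,0,0,-60,0,91.9]],
  ],
)

```text
time: 56.58
ee_pos: [438.8, 20.5, 233.5]
tcp_rot: [3.142, -0.019, 0.002]
ft_force: [0.6, -0.6, 0.9]
width: 0.996
finger_force: 0.0
```

apply_moves(
  targets=[
    [[0,0,0,0,-60,0,91.9],[0,0,0,0,-60,0,91.9],[0,0,0,0,0,0,91.9],[0,0,0,0,0,0,91.9],[0,0,0,0,0,0,91.9]],
  ],
)

```text
time: 57.2
ee_pos: [440.3, 137.6, 232.9]
tcp_rot: [3.141, -0.021, -0.0]
ft_force: [0.5, -0.5, 0.2]
width: 1.001
finger_force: 0.0
```

Run:
```python
from h import *
st()
t=arm.grab_frame("top"); s=arm.grab_frame("side"); cv2.imwrite("pics/tf.png",t)
q=np.argwhere(mask(t[215:275,310:390],(18,150,120),(32,255,255)))[:,::-1]+[310,215]
p=plane("top",q,74)[:,:2]; d=p-[436.2,-151.5]; print(len(q),np.degrees(np.arctan2(d.mean(0)[1],d.mean(0)[0])),p[np.hypot(*d.T).argmax()])
for n,im,x,y in(("top",t,322,225),("side",s,318,225)):
    big=cv2.resize(im[y:y+50,x:x+60],None,fx=6,fy=6,interpolation=cv2.INTER_CUBIC); m=cv2.morphologyEx(mask(big,*BLUE),cv2.MORPH_CLOSE,np.ones((25,25)))
    for c in cv2.findContours(m,0,1)[0]:
        if cv2.contourArea(c)>200: a=cv2.approxPolyDP(c,5,True).reshape(-1,2); print(n,((a+.5)/6-.5+[x,y]).round(1).tolist())
```

```text
t 57.2 pos [440.3 137.6 232.9] x [ 1.    -0.013 -0.   ] y [-0.013 -1.     0.   ] z [-0. -0. -1.] j [ 0.04 -0.16  1.88 -0.    1.42  1.62] w 92.0 ff 0.0 F [ 0.5 -0.5  0.2]
41 -94.06678995816233 [ 431.46597546 -234.64276878]
top [[366.4, 243.6], [362.9, 237.1], [357.8, 237.9], [361.6, 239.2], [361.6, 244.4], [355.8, 244.4], [354.9, 245.8], [349.4, 245.8], [347.9, 243.6], [344.6, 244.8], [346.8, 247.9], [354.9, 247.1], [355.1, 248.4], [364.6, 246.2]]
side [[338.9, 235.9], [333.9, 235.1], [334.2, 240.6], [331.4, 244.4], [333.4, 244.4], [338.8, 238.1]]
```

Keeper lies over the stack, slides unchanged, arm clear. Handing in.

```bash
python3 -c "
from workcell import arm
print(arm.finish_job())"
```

```text
the job is handed in; nothing more can be done
None
```

I handed the job in at about 57 s with all three slides (one lane was empty) stacked flat on the bed near the back stop; the collar is turned to its locked mark with the keeper arm over the stack, the gripper is open and clear, and the bottle, cup and purple look-alike were not touched. The hand-in returned no verdict.

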